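# Press a filter cartridge shut in the bench ratchet press

## Robot

A 6-joint arm with a two-finger parallel gripper is mounted at the origin on a cart in front of the work surface, level with it; the furniture and walls round the work are solid. World frame = base frame: x ahead of the robot, y to its left, z up, the work surface at z = 0. Lengths are in mm, angles in rad, forces in N, time in s.
With the tool pointing down it reaches from about 350 to 775 mm from the base axis. Payload 5.5 kg.
Tool frame: the origin (TCP) lies at the very end of the fingers, on their centre line; the grasp point (between the pads) lies 19 mm behind it; y points along the fingers, x is the direction in which the jaws open and shut, and the axes are right-handed (so a half turn about y gives the same grasp; the last joint's range is limited). The gripper opens to 85 mm and grips with 20 to 120 N. Pads are 22 mm wide; open, the fingers measure 114 mm over their backs; the gripper's body (76 mm by 85 mm) begins 54 mm behind the grasp point. The pads swing forward as they close: fully open they stand 13 mm farther back than shut.
Start: joints at [-1.329, 0.313, 0.046, 1.304, 0, 1.431], TCP at [214.239, -533.642, 231.323] pointing down, gripper open.
Joint ranges: [-2.76, 2.76], [-0.86, 1.69], [-1.03, 1.26], [-2.2, 2.34], [-1.47, 1.5], [-3.14, 3.14]. Speed limits (rad/s): [2.57, 2.57, 3.14, 3.14, 3.14, 3.14].

## Interface

Orientations are given as [roll, pitch, yaw] about the fixed x, y, z axes, in that order (R = Rz(yaw) Ry(pitch) Rx(roll)).
In Python, from cell import env gives the robot as it stands.
- The arm moves only by the shell command python3 -m creep 'ROWS'. ROWS is JSON, a list of rows, each an object with "hand": the finger opening in mm, from 0 to 85.4; "delta_pos": the shift along the tool's x, y, z in mm, a list of three; "spin": the turn about the tool's y in rad. A call has 1 to 8 rows; each row is the pose to reach, as a shift and turn from the pose commanded when the call began, along the tool's axes at that moment; what a row does not reach only later rows make up. A row lasts 1/12 s, in which the tool goes at most 41.7 mm and 7.16 degrees, less where a joint would pass 70% of its speed; a pose out of reach is approached as far as the arm can. A call with a gripper value outside its range is refused whole. The fingers move at their own pace and stop on an object; the grip force is fixed at half the most. Time passes only in rows, so rows that repeat a pose let the fingers close. It gives the time, the measured TCP pose, the force and the opening at its end, in the units of the state.
- env.state(): the state, without advancing time (a new reading comes with each control period).
- env.snapshot(name): name is "scene" or "top" or "wrist"; returns a dict with "pixels" (420x560x3 uint8, red, green, blue), "intrinsics" (3x3 intrinsics, pixels), "camera_from_world" (4x4, takes a point from world to camera coordinates). Camera axes: x right, y up, looking along -z (the intrinsics and any distortion apply to the point x, -y, -z); pixel columns grow to the right and rows downward; lengths in mm; the calibration is good to about 2 mm. A picture is of the moment at which its call begins. There is no depth.
- env.job_done(): hands the job in, once; it reports no verdict.
The state is a dict: "time": time; "joints": joint angles; "dq": joint speeds; "joint_torque": joint torques, N m; "tcp_pos": TCP position; "orientation": TCP orientation; "wrist_force": force on the tool from outside, world axes, zero at the start; "torque": the same for the moment, N m; "opening": finger opening in mm.
Only numpy, scipy, OpenCV 4.12 (cv2) and the standard library are available. Lean on these libraries where they do the work, as an engineer would, in place of code of your own. Each camera call takes 0.05 s, during which the arm holds its last target.

## Task

Close the in-line filter cartridge in the ratchet press: lay it in the two vee saddles with its hose barb in the anvil fork and its loose black cap facing the ram. Take hold of the press handle and pump it in full strokes, so that the ratchet advances the ram a tooth at a time, until the cap is pressed fully home; stop as soon as you feel it come up solid, because leaning on the handle after that crushes the filter. Finally swing the handle back to its rest and let go, leaving the pressed cartridge in the saddles and the other things on the worktop where they are.

Things in the scene. Friction and masses are not known exactly. Their poses are not given: they have to be found in the camera images.
- press: Grey bench press screwed down, lying along its y axis; base plate 84 (x) x 350 (y) x 12 mm, origin on the worktop under its middle. Its work axis is at x = 0, 50 mm high. From -y to +y: anvil fork (face at y = -0.143, 72 mm high, 16 mm slot open at the top for the barb), two vee saddles, free space, ram guide (front at y = 0), toothed rack, lever tower (105 mm high). The ram moves to -y.
- cradle (a point): Point on the press axis midway between the two vee saddles, 40 mm from the anvil face and 50 mm above the worktop: here belongs the middle of the cartridge. Axes as the press. Saddles: 10 mm thick, centres 58 mm apart, nothing between them above the 12 mm base plate; each a 90 degree vee 38 mm wide that centres a 30 mm round. Up to 8 mm too near the ram is fine: the ram pushes the cartridge up to the anvil.
- cartridge: Loose filter cartridge, about 0.18 kg, lying on the worktop: bright round body 30 mm thick, 80 mm long, with a square collar 34 x 34 mm, 26 mm long, round its middle (rests on it; grip it there across the flat x sides). Origin under the middle of the collar; y along the body towards the cap; brass hose barb (9 mm thick, 16.5 mm long) at the -y end.
- cartridge_mid (a point): Centre of the cartridge: on its axis, 17 mm above the cartridge's origin, middle of collar and body.
- barb_tip (a point): End of the brass hose barb, on the cartridge's axis, 56.5 mm from its middle.
- cap (a joint): How far the black knurled cap (30 mm across, 14 mm long, at the cartridge's +y end) stands off its seat, m: 0 = fully home, where it stops hard; 0.005 to 0.007 at the start. Tight press fit: slides under about 30 N and stays where pushed. When home, the cap's outer face is 54 mm from the cartridge's middle.
- press_ram: Steel ram with domed nose (23 mm across) and toothed rack (7 mm pitch), sliding on the press axis towards -y; to be driven by the handle only. A light spring draws it back; the holding pawl keeps it at the last tooth passed. Axes as the press; its origin is at the press's origin when the ram is fully back.
- ram_nose (a point): Foremost point of the ram's nose, on the press axis, at the start 16 to 26 mm from the cap of a cartridge laid in the saddles. It takes about 4 to 6 strokes of the handle until the cap is home.
- handle (a joint): Handle angle, rad: 0 = rest stop, leaning 0.1 from upright to the press's -y; grows to 0.62 (stop) as it is pulled to +y, which drives the ram. To take a tooth it must come back below 0.1 and go past 0.55. Stays where left. Pull at the knob: about 3 N free, 8 to 10 N while the cap slides, then it stops dead part-way: cap home. 120 N at the ram (25 N at the knob) crushes the filter.
- handle_grip (a point): Centre of the black ball knob (32 mm in diameter) at the upper end of the handle's 10 mm rod, 125 mm from the pivot: hold it here. x runs along the pivot pin. The ball can turn between the fingers as the handle swings.
- press_pivot (a point): Pivot of the handle: pin along the press's x axis, 94 mm above the worktop, at y = +0.085 of the press. The handle swings about it in the press's y-z plane; the knob moves on a radius of 125 mm.
- side_cutters: Bystander: pliers-like side cutters with blue handles, 144 mm long, lying behind the press; leave alone.
- screwdriver_c: Bystander: short screwdriver with green handle, 140 mm long, lying at the left; leave alone.
- hex_key: Bystander: bent steel hex key, 104 mm, lying at the right; leave alone.
- dust_cap_1: Bystander: small blue ribbed dust cap, 32 mm across, behind the cartridge; leave alone.
- tweezers: Bystander: steel tweezers, 122 mm long, lying behind, right of the cutters; leave alone.
- battery_1: Bystander: round battery cell, 50 mm long, lying at the right; leave alone.
There are look-alikes about, which are no part of the job. There is more than one size of the cartridge; the one meant has the size given above.

How it is judged (in metres and radians):
On the way, in this order (a step that is already met when the one before it is completed fails the run):
1. the cartridge, its cap still standing off, lies in both saddles with its barb in the anvil fork, and the hand has left it (x of cartridge_mid in the frame of cradle between -0.003 and 0.003 m and z of cartridge_mid in the frame of cradle between -0.003 and 0.003 m and angle between the y axis of cartridge and the y axis of press, either way round below 0.06 rad and y of barb_tip in the frame of cradle below -0.048 m and value of joint cap above 0.0035 m and contact force between the fingers and cartridge below 0.1 N), for 0.3 s.
2. the ram, pumped forward, bears on the cap (more than 15 N) (contact force between press_ram and cartridge above 15 N and value of joint cap above 0.0006 m), for 0.05 s.
At the end, for the whole second after the job is handed in: The cartridge rests in both saddles (centre within 3 mm of the press axis sideways and in height, axis within 0.06 rad, barb tip in the fork at least 48 mm beyond the saddles' middle), its cap is home to 0.6 mm, and the handle is let go within 0.12 rad of its rest (x of cartridge_mid in the frame of cradle between -0.003 and 0.003 m and z of cartridge_mid in the frame of cradle between -0.003 and 0.003 m and angle between the y axis of cartridge and the y axis of press, either way round below 0.06 rad and y of barb_tip in the frame of cradle below -0.048 m and value of joint cap below 0.0006 m and value of joint handle below 0.12 rad and linear speed of cartridge below 0.01 m/s); the robot touches nothing.
It fails at once if the filter is crushed: more than 120 N between the ram and the cartridge (contact force between press_ram and cartridge above 120 N).
It fails at once if the ram is pushed directly by the hand (more than 8 N) instead of by its handle (contact force between the fingers and press_ram above 8 N).
It fails at once if a bystander is moved more than 30 mm (distance of any of side_cutters, screwdriver_c, hex_key, dust_cap_1, tweezers, battery_1 from where it was at the start of the episode above 0.03 m).
It also fails if it takes over 72 s, if anything falls off the work surface, if the arm or the gripper's body presses on something with over 40 N, if the wrist force passes 120 N, or if a joint passes its speed limit or range.

## Working session

There is one attempt and no reset: what is moved stays moved. The work goes in short steps, Python scripts to look and compute and a shell command to move; the robot and the scene stay as the last step left them, time stands still between calls to the robot, and variables do not carry over. Pictures are saved under pics/ and viewed, and the job is handed in when it is done.

```bash
ls; mkdir -p pics
python3 - <<'E'
from cell import env
import cv2
print(env.state())
for n in ["scene","top","wrist"]:
    s=env.snapshot(n); cv2.imwrite(f"pics/{n}0.png",s["pixels"][:,:,::-1]); print(n,s["intrinsics"],s["camera_from_world"])
E
```

```text
pics
{'time': 0.0, 'joints': array([-1.32862833e+00,  3.13978382e-01,  4.49871915e-02,  1.30361166e+00,
       -1.75908003e-05,  1.43124093e+00]), 'dq': array([ 1.92525583e-04, -4.32102717e-04, -6.25250155e-04,  1.08222181e-03,
       -2.56677464e-04,  5.19592337e-05]), 'joint_torque': array([-9.36357792e-04, -4.80626893e+01,  2.98533869e+01,  1.92409067e-02,
       -3.13079145e-04, -5.84569193e-06]), 'tcp_pos': array([ 214.08495645, -533.10714024,  230.42476543]), 'orientation': array([-1.57056245,  0.0017914 , -1.18907271]), 'wrist_force': array([ 0.22548225, -0.46135483,  0.02945968]), 'torque': array([ 0.01755269, -0.00622686, -0.06241871]), 'opening': 85.25665301371208}
scene [[389.61296668   0.         279.64302963]
 [  0.         389.61296668 202.40075572]
 [  0.           0.           1.        ]] [[-8.93513543e-01 -4.48913815e-01  1.04849742e-02  4.87247612e+02]
 [ 2.23406338e-01 -4.24168368e-01  8.77593758e-01 -2.87757369e+02]
 [-3.89516568e-01  7.86484317e-01  4.79290373e-01 -1.07357921e+03]
 [ 0.00000000e+00  0.00000000e+00  0.00000000e+00  1.00000000e+00]]
top [[466.92463224   0.         281.75643462]
 [  0.         466.92463224 210.80240062]
 [  0.           0.           1.        ]] [[ 1.32326286e-02 -9.99831615e-01 -1.27137727e-02 -5.02401105e+01]
 [ 9.95126129e-01  1.19256358e-02  9.78865001e-02 -5.72360021e+02]
 [-9.77183977e-02 -1.39471031e-02  9.95116372e-01 -1.52948698e+03]
 [ 0.00000000e+00  0.00000000e+00  0.00000000e+00  1.00000000e+00]]
wrist [[302.88315994   0.         279.69426454]
 [  0.         302.88315994 207.59570449]
 [  0.           0.           1.        ]] [[ 3.73905794e-01 -9.27465121e-01 -1.70515727e-03 -5.73140024e+02]
 [ 8.83712560e-01  3.56823859e-01 -3.02867703e-01  3.92074852e+01]
 [ 2.81507672e-01  1.11737120e-01  9.53031084e-01 -3.78828105e+02]
 [ 0.00000000e+00  0.00000000e+00  0.00000000e+00  1.00000000e+00]]
```

View pics/scene0.png

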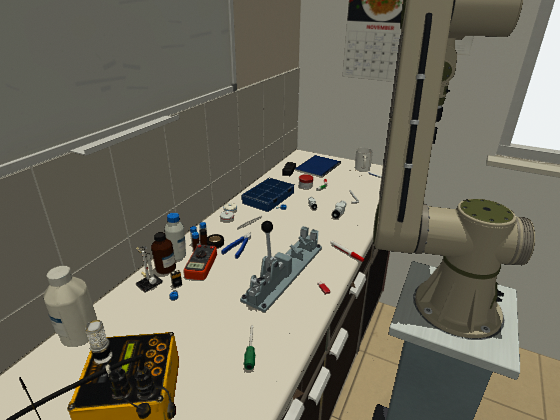

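View pics/top0.png

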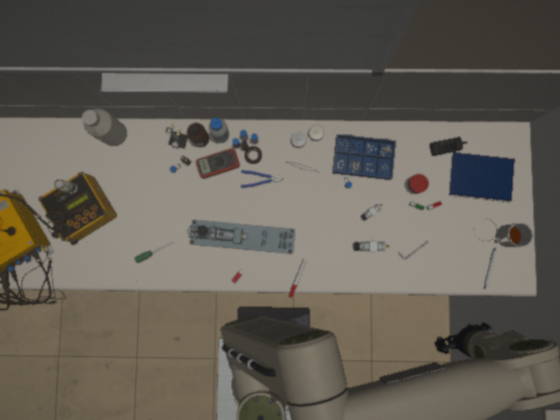

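View pics/wrist0.png

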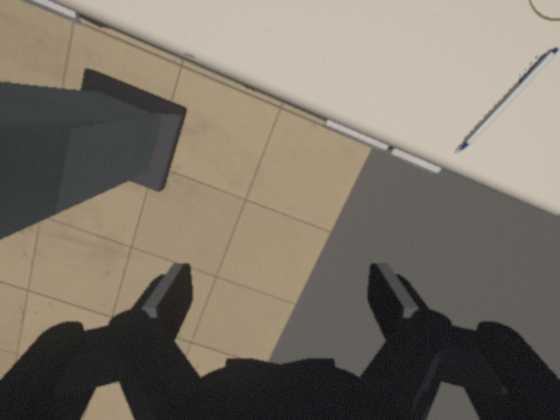

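```bash
cat > h.py <<'E'
from cell import env
import numpy as np, cv2
def snap(n,f=None):
    s=env.snapshot(n)
    if f: cv2.imwrite(f"pics/{f}.png",s["pixels"][:,:,::-1])
    return s
def ray(s,u,v):
    K=s["intrinsics"];T=s["camera_from_world"]
    d=np.array([(u-K[0,2])/K[0,0],-(v-K[1,2])/K[1,1],-1.0])
    R=T[:3,:3]; o=-R.T@T[:3,3]; return o,R.T@d
def onplane(s,u,v,z):
    o,d=ray(s,u,v); return o+d*(z-o[2])/d[2]
def tri(s1,p1,s2,p2):
    o1,d1=ray(s1,*p1);o2,d2=ray(s2,*p2)
    t=np.linalg.lstsq(np.c_[d1,-d2],o2-o1,rcond=None)[0]
    a=o1+d1*t[0];b=o2+d2*t[1]; return (a+b)/2,np.linalg.norm(a-b)
def proj(s,p):
    c=s["camera_from_world"]@np.r_[p,1]; K=s["intrinsics"]
    return K[0,0]*c[0]/-c[2]+K[0,2], K[1,1]*-c[1]/-c[2]+K[1,2]
def toolR():
    from scipy.spatial.transform import Rotation as Ro
    return Ro.from_euler('xyz',env.state()["orientation"]).as_matrix()
E
python3 - <<'E'
from h import *
s=snap("top"); p=s["pixels"][:,:,::-1]
c=cv2.resize(p[190:270,340:450],None,fx=7,fy=7,interpolation=cv2.INTER_CUBIC);cv2.imwrite("pics/c1.png",c)
c=cv2.resize(p[205:265,180:305],None,fx=6,fy=6,interpolation=cv2.INTER_CUBIC);cv2.imwrite("pics/c2.png",c)
for u,v in [(372,212),(353,246),(387,246),(370,246),(190,235),(295,240)]: print(u,v,onplane(s,u,v,15))
E
```

```text
372 212 [ 573.79281235 -345.52405247   15.        ]
353 246 [ 459.23311191 -281.74122891   15.        ]
387 246 [ 460.69514092 -394.68517877   15.        ]
370 246 [ 459.96446314 -338.23921667   15.        ]
190 235 [488.97213306 263.82646997  15.        ]
295 240 [476.72522774 -88.3817747   15.        ]
```

View pics/c1.png

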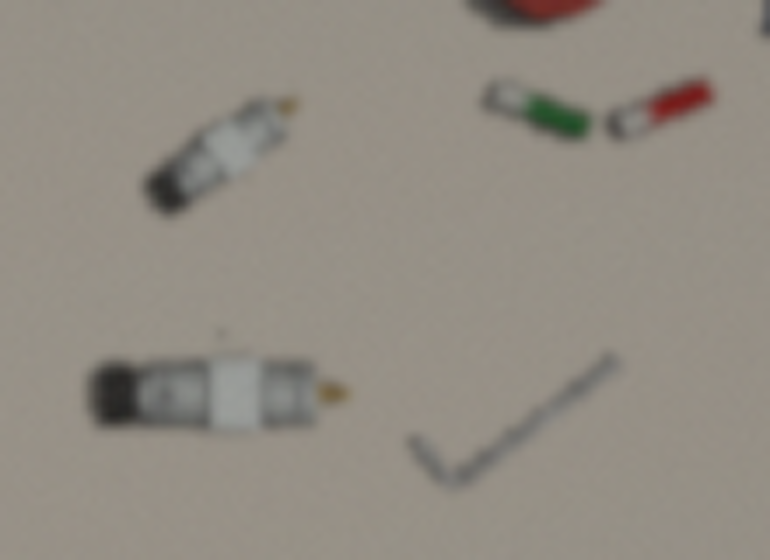

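View pics/c2.png

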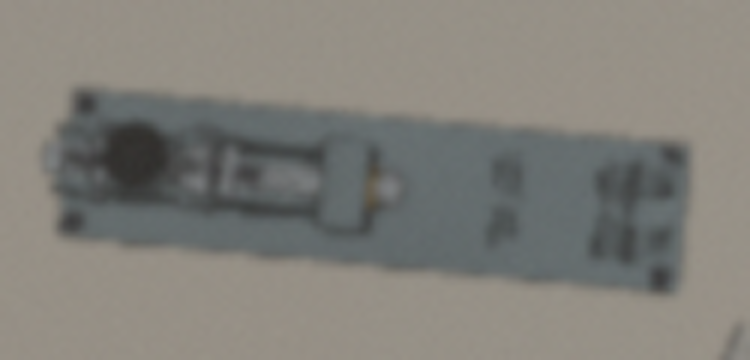

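Run:
```python
from h import *
s=snap("wrist");T=s["camera_from_world"];R=toolR();st=env.state()
o=-T[:3,:3].T@T[:3,3]
print("cam in tool",R.T@(o-st["tcp_pos"]), "fwd in tool",R.T@(-T[2,:3]),"up",R.T@T[1,:3])
s=snap("top")
P=[onplane(s,180+a/6,205+b/6,12) for a,b in [(75,90),(690,145),(680,293),(60,237)]]
for q in P: print(q)
print(np.linalg.norm(P[0]-P[1]),np.linalg.norm(P[1]-P[2]),sum(P)/4)
d=(P[0]+P[3]-P[1]-P[2])/2; print("press yaw of y axis from world y",-np.arctan2(d[0],d[1]))
s2=snap("scene")
print("knob", tri(s,(180+135/6,205+155/6),s2,(267,227)))
```

```text
cam in tool [  -1.15022094 -141.29990139   78.16151044] fwd in tool [ 1.35495199e-04  9.52974168e-01 -3.03051508e-01] up [-0.00147694  0.30305137  0.95297308]
[539.74061192 257.65315992  12.        ]
[513.12706446 -88.04758419  12.        ]
[430.65291155 -83.34853992  12.        ]
[457.26254525 263.421575    12.        ]
346.7236441182876 82.6079107358961 [485.1957833   87.41965271  12.        ]
press yaw of y axis from world y -0.07670899980608863
knob (array([492.37214952, 184.64763419, 218.80941414]), np.float64(0.6952913632951241))
```

```bash
python3 -m creep '[{"hand":85,"delta_pos":[-89,0,301],"spin":-1.0},{"hand":85,"delta_pos":[-89,0,301],"spin":-1.0},{"hand":85,"delta_pos":[-89,0,301],"spin":-1.0},{"hand":85,"delta_pos":[-89,0,301],"spin":-1.0},{"hand":85,"delta_pos":[-89,0,301],"spin":-1.0},{"hand":85,"delta_pos":[-89,0,301],"spin":-1.0},{"hand":85,"delta_pos":[-89,0,301],"spin":-1.0},{"hand":85,"delta_pos":[-89,0,301],"spin":-1.0}]'
```

```text
time: 1.02
tcp_pos: [463.2, -335.9, 231.5]
orientation: [-1.57, -0.001, -0.18]
wrist_force: [-0.4, -0.9, 0.5]
opening: 84.9
```

Run:
```python
from h import *
s=snap("wrist","w1")
```

```text
(no output)
```

View pics/w1.png

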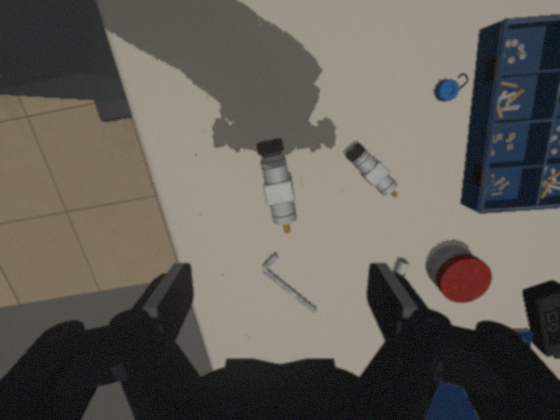

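Run:
```python
from h import *
p=cv2.imread("pics/w1.png")
c=cv2.resize(p[130:240,240:320],None,fx=6,fy=5.4,interpolation=cv2.INTER_CUBIC);c=cv2.resize(p[130:240,240:320],None,fx=5,fy=5,interpolation=cv2.INTER_CUBIC);cv2.imwrite("pics/c3.png",c)
```

```text
(no output)
```

View pics/c3.png

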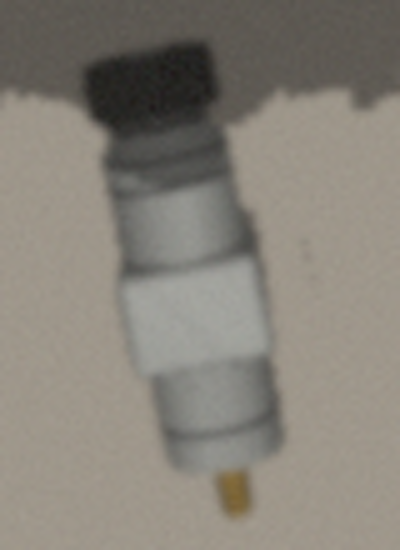

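Run:
```python
from h import *
s=snap("wrist")
C=np.array([onplane(s,240+a/5,130+b/5,34) for a,b in [(122,281),(262,258),(271,352),(135,376)]])
print(C); print([np.linalg.norm(C[i]-C[(i+1)%4]) for i in range(4)]); m=C.mean(0);print("mid",m)
b=onplane(s,240+237/5,130+516/5,17);print("barb",b,np.linalg.norm((m-b)[:2]))
print("cap rear top",onplane(s,240+148/5,130+50/5,30))
d=m-b; print("yaw from barb",-np.arctan2(d[0],d[1]))
e=(C[0]+C[1]-C[2]-C[3]); print("yaw edges",-np.arctan2(e[0],e[1])); e=(C[1]+C[2]-C[0]-C[3]);print(np.arctan2(e[1],e[0]))
for u,v in [(271,147),(360,155),(395,195)]:print(onplane(s,u,v,17))
st=env.state();print(st["tcp_pos"],st["orientation"],st["joints"])
R=toolR();print("delta tool",R.T@(m-st["tcp_pos"]))
```

```text
[[ 447.60973234 -334.24743876   34.        ]
 [ 480.127204   -334.37009025   34.        ]
 [ 478.69418918 -356.81277561   34.        ]
 [ 446.4114863  -357.189651     34.        ]]
[np.float64(32.51770297692909), np.float64(22.48838939646144), np.float64(32.284902675786626), np.float64(22.973482454512013)]
mid [ 463.21065295 -345.65498891   34.        ]
barb [ 463.5587974  -403.08333063   17.        ] 57.429396982929
cap rear top [ 462.60468415 -284.46890811   30.        ]
yaw from barb 0.006062166768056379
yaw edges -0.0579117457746537
0.003923177811677389
[ 462.20347918 -293.60920957   17.        ]
[ 563.09436093 -320.29158939   17.        ]
[ 600.75254136 -375.88583319   17.        ]
[ 463.03946994 -336.19787496  231.27438781] [-1.57038245e+00 -6.59246901e-04 -1.81169197e-01] [-7.68649737e-01  3.07429881e-01  3.79800589e-02  1.30102718e+00
  7.09881603e-04  9.83315764e-01]
delta tool [  1.74230895 197.27172517  -9.35313867]
```

```bash
python3 -m creep '[{"hand":85,"delta_pos":[1.7,30,-9.4],"spin":-0.12},{"hand":70,"delta_pos":[1.7,70,-9.4],"spin":-0.18},{"hand":70,"delta_pos":[1.7,110,-9.4],"spin":-0.18},{"hand":70,"delta_pos":[1.7,145,-9.4],"spin":-0.18},{"hand":70,"delta_pos":[1.7,150,-9.4],"spin":-0.18},{"hand":70,"delta_pos":[1.7,150,-9.4],"spin":-0.18}]'
python3 - <<'E'
from h import *
s=snap("wrist","w2")
st=env.state();print(st["tcp_pos"],st["orientation"])
for p in [(463,-345.5,34),(463,-402,17),(463,-285,17)]:print(proj(s,p))
E
```

```text
time: 1.62
tcp_pos: [458.0, -347.4, 79.1]
orientation: [-1.567, 0.004, -0.011]
wrist_force: [-0.0, -0.3, -0.3]
opening: 70.0
[ 459.63527508 -348.79457903   81.53257086] [-1.57006107e+00  1.06599276e-03 -1.06420160e-02]
(np.float64(287.1432071853283), np.float64(233.11496586753984))
(np.float64(286.8814889911806), np.float64(292.634355402467))
(np.float64(286.4359077987973), np.float64(137.83690942893))
```

View pics/w2.png

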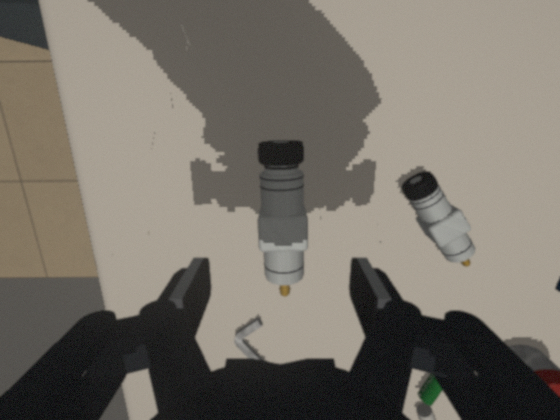

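Run:
```python
from h import *
s=snap("wrist","w3")
p=cv2.imread("pics/w3.png")
cv2.imwrite("pics/c4.png",cv2.resize(p[130:310,230:340],None,fx=3.3,fy=3.3,interpolation=cv2.INTER_CUBIC))
st=env.state();print(st["tcp_pos"],st["orientation"],st["dq"])
```

```text
[ 460.78680642 -349.7498904    83.10873376] [-1.57244336e+00 -1.41470558e-03 -1.03044671e-02] [ 0.00259228 -0.02253989  0.02821258 -0.00484768 -0.00017419 -0.0018692 ]
```

View pics/c4.png

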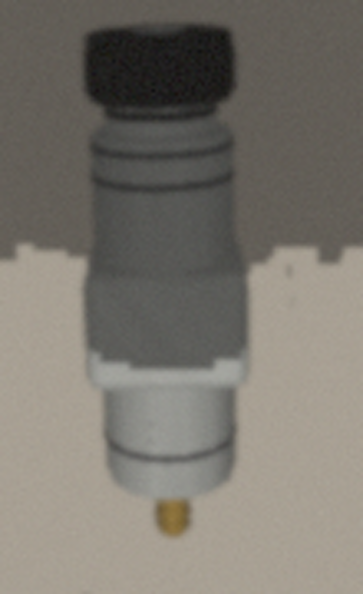

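Run:
```python
from h import *
s=snap("wrist")
q=lambda a,b,z:onplane(s,230+a/3.3,130+b/3.3,z)
for a,b in [(84,275),(247,275),(248,386),(92,386)]: print(q(a,b,34))
print("barb",q(172,533,15)); print("cap top rear",q(160,28,30),"cap L/R",q(84,60,18),q(235,60,18))
print("body",q(105,440,16),q(236,440,16))
st=env.state();print(st["tcp_pos"],st["orientation"])
```

```text
[ 445.07924527 -335.399723     34.        ]
[ 477.87881786 -335.71112886   34.        ]
[ 478.48954996 -360.19292828   34.        ]
[ 445.93390263 -359.87646937   34.        ]
barb [ 462.49679119 -407.8345786    15.        ]
cap top rear [ 460.84991184 -287.2540017    30.        ] cap L/R [ 445.24843282 -294.5277657    18.        ] [ 476.0524892  -294.80804703   18.        ]
body [ 447.06909881 -382.10108144   16.        ] [ 477.54180496 -382.40083693   16.        ]
[ 461.43452489 -350.20407218   83.94174486] [-1.57383292 -0.00285475 -0.01001454]
```

```bash
python3 -m creep '[{"hand":70,"delta_pos":[0,30,2],"spin":0},{"hand":70,"delta_pos":[0,55,2],"spin":0},{"hand":70,"delta_pos":[0,65,2],"spin":0},{"hand":70,"delta_pos":[0,70,2],"spin":0},{"hand":70,"delta_pos":[0,70,2],"spin":0},{"hand":70,"delta_pos":[0,70,2],"spin":0},{"hand":70,"delta_pos":[0,70,2],"spin":0}]'
```

```text
time: 2.35
tcp_pos: [461.4, -347.6, 13.1]
orientation: [-1.573, -0.002, -0.009]
wrist_force: [-0.1, -0.1, 0.3]
opening: 70.4
```

```bash
python3 -m creep '[{"hand":70,"delta_pos":[0.5,5,0],"spin":0},{"hand":70,"delta_pos":[0.5,9,0],"spin":0},{"hand":70,"delta_pos":[0.5,9,0],"spin":0},{"hand":45,"delta_pos":[0.5,9,0],"spin":0},{"hand":25,"delta_pos":[0.5,9,0],"spin":0},{"hand":25,"delta_pos":[0.5,9,0],"spin":0},{"hand":25,"delta_pos":[0.5,9,0],"spin":0},{"hand":25,"delta_pos":[0.5,9,0],"spin":0}]'
python3 - <<'E'
from h import *
s=snap("wrist","w4")
E
```

```text
time: 3.02
tcp_pos: [461.0, -346.6, 2.6]
orientation: [-1.571, -0.0, -0.009]
wrist_force: [-0.9, -0.1, 2.9]
opening: 33.4
```

View pics/w4.png

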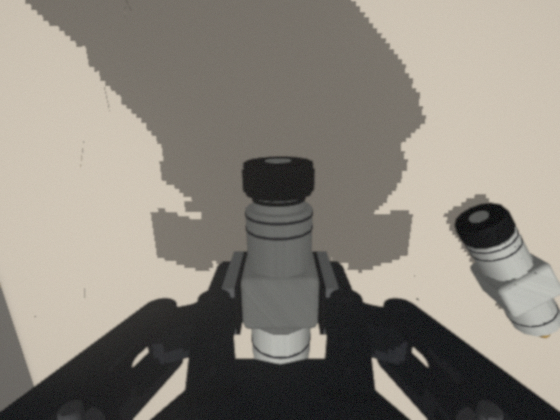

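```bash
python3 -m creep '[{"hand":25,"delta_pos":[0,-20,0],"spin":0},{"hand":25,"delta_pos":[0,-60,0],"spin":0},{"hand":25,"delta_pos":[2,-95,25],"spin":0},{"hand":25,"delta_pos":[4,-125,60],"spin":0},{"hand":25,"delta_pos":[6,-145,100],"spin":0},{"hand":25,"delta_pos":[8,-147,140],"spin":0},{"hand":25,"delta_pos":[8,-147,180],"spin":0},{"hand":25,"delta_pos":[8,-147,210],"spin":0}]';python3 -m creep '[{"hand":25,"delta_pos":[0,0,10],"spin":0},{"hand":25,"delta_pos":[0,0,17],"spin":0},{"hand":25,"delta_pos":[0,0,17],"spin":0},{"hand":25,"delta_pos":[0,0,17],"spin":0},{"hand":25,"delta_pos":[0,0,17],"spin":0},{"hand":25,"delta_pos":[0,0,17],"spin":0}]'
python3 - <<'E'
from h import *
s=snap("wrist","w5")
st=env.state();print(st["tcp_pos"],st["orientation"],st["dq"])
E
```

```text
time: 3.73
tcp_pos: [470.5, -134.3, 150.0]
orientation: [-1.571, -0.001, -0.009]
wrist_force: [0.8, 0.2, -2.4]
opening: 32.9
time: 4.23
tcp_pos: [471.0, -120.9, 149.1]
orientation: [-1.571, 0.0, -0.011]
wrist_force: [0.1, 0.5, -1.6]
opening: 33.2
[ 470.95716429 -120.77631908  149.08355052] [-1.57097418e+00  1.78888893e-04 -1.08811994e-02] [ 0.00347165 -0.00284335 -0.00276672 -0.00077068  0.00223682 -0.00071357]
```

View pics/w5.png

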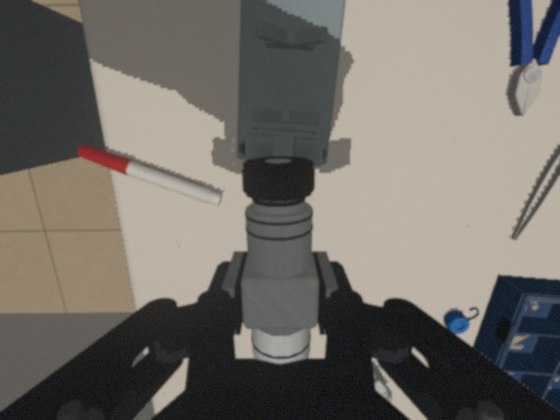

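Run:
```python
from h import *
p=cv2.imread("pics/w5.png")
c=cv2.resize(p[0:175,225:360],None,fx=4,fy=3.4,interpolation=cv2.INTER_CUBIC)
c=cv2.resize(p[0:175,225:360],None,fx=3.4,fy=3.4,interpolation=cv2.INTER_CUBIC)
cv2.imwrite("pics/c5.png",cv2.convertScaleAbs(c,alpha=2,beta=-40))
```

```text
(no output)
```

View pics/c5.png

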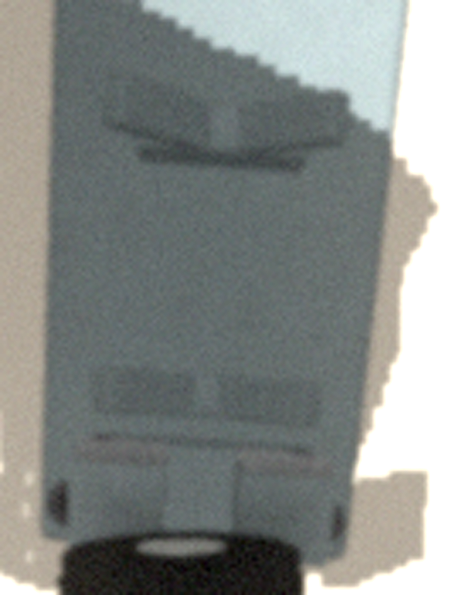

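Run:
```python
from h import *
s=snap("wrist")
q=lambda a,b,z:onplane(s,225+a/3.4,b/3.4,z)
for n,a,b,z in [("pL0",45,535,12),("pR0",346,550,12),("pL1",53,10,12),("pR1",405,10,12),("slotL",165,490,72),("slotR",237,490,72),("fork face L",80,455,72),("fork face R",325,465,72),("vee1",205,392,30),("vee2",226,110,30),("vee1edgeN L",95,413,48),("vee1 edge N R",320,420,48),("vee1 far L",97,368,48),("vee1 far R",322,380,48),("vee2 near L",105,122,48),("vee2 near R",345,142,48),("vee2 far L",112,72,48),("vee2 far R",347,92,48)]: print(n,q(a,b,z).round(1))
print("cap rear",onplane(s,279,157,149+19-5+15))
```

```text
pL0 [433.5 -81.9  12. ]
pR0 [514.8 -86.7  12. ]
pL1 [441.6  40.3  12. ]
pR1 [523.8  39.5  12. ]
slotL [467.3 -64.1  72. ]
slotR [482.3 -64.3  72. ]
fork face L [449.9 -56.9  72. ]
fork face R [500.5 -59.4  72. ]
vee1 [476.5 -45.2  30. ]
vee2 [481.4  15.2  30. ]
vee1edgeN L [451.2 -49.3  48. ]
vee1 edge N R [502.2 -51.3  48. ]
vee1 far L [452.  -39.6  48. ]
vee1 far R [502.4 -42.6  48. ]
vee2 near L [455.4   9.3  48. ]
vee2 near R [505.8   5.1  48. ]
vee2 far L [457.2  18.5  48. ]
vee2 far R [505.9  14.4  48. ]
cap rear [471.46953479 -58.0512356  178.        ]
```

```bash
python3 -m creep '[{"hand":25,"delta_pos":[2,0,30],"spin":0.03},{"hand":25,"delta_pos":[4,0,65],"spin":0.061},{"hand":25,"delta_pos":[6,10,95],"spin":0.061},{"hand":25,"delta_pos":[6.9,35,107.9],"spin":0.061},{"hand":25,"delta_pos":[6.9,55,107.9],"spin":0.061},{"hand":25,"delta_pos":[6.9,60,107.9],"spin":0.061},{"hand":25,"delta_pos":[6.9,60,107.9],"spin":0.061},{"hand":25,"delta_pos":[6.9,60,107.9],"spin":0.061}]'
python3 - <<'E'
from h import *
snap("top","t6"); p=cv2.imread("pics/t6.png")
cv2.imwrite("pics/c6.png",cv2.resize(p[205:265,180:305],None,fx=6,fy=6,interpolation=cv2.INTER_CUBIC))
s=snap("wrist","w6"); snap("scene","s6")
st=env.state();print(st["tcp_pos"],st["orientation"])
E
```

```text
time: 5.0
tcp_pos: [479.0, -12.4, 89.6]
orientation: [-1.571, 0.0, -0.071]
wrist_force: [-0.1, -0.3, -1.2]
opening: 33.2
[479.8958441  -12.60693983  90.53898262] [-1.57120994 -0.00234376 -0.0712837 ]
```

View pics/w6.png

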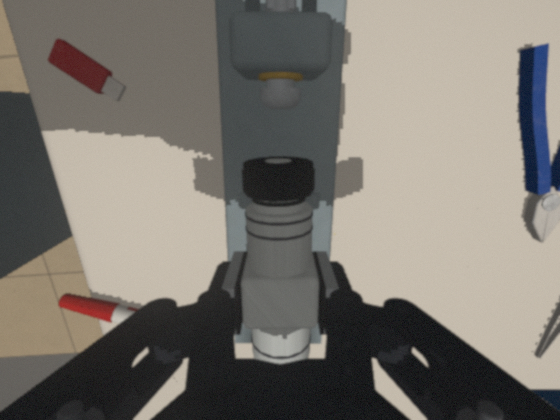

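View pics/s6.png

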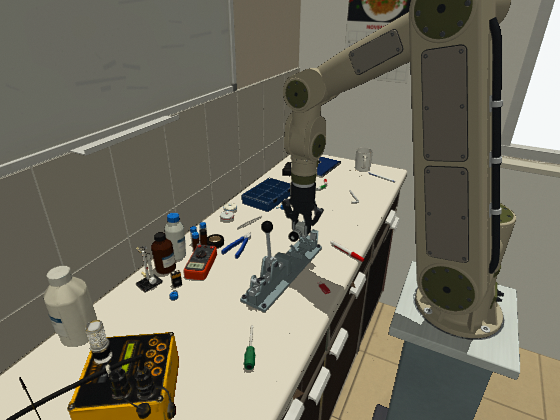

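Run:
```python
from h import *
s=snap("wrist"); a=-0.072; ux=np.array([np.cos(a),np.sin(a),0]);uy=np.array([-np.sin(a),np.cos(a),0])
cr=np.array([478.8,-17,50])
for n,u,v,z in [("nose",280,107,50),("nosemid",280,95,60),("guideL",232,60,75),("guideR",331,60,75),("cap rear",279,157,105+15),("cap rear L",243.5,170,105),("capR",314.5,170,105)]:
    p=onplane(s,u,v,z); print(n,p.round(1),"local",((p-cr)@ux).round(1),((p-cr)@uy).round(1))
```

```text
nose [486.   68.3  50. ] local 1.0 85.6
nosemid [486.3  74.3  60. ] local 0.9 91.6
guideL [464.8  90.5  75. ] local -21.7 106.3
guideR [511.3  87.3  75. ] local 24.9 106.4
cap rear [484.1  50.1 120. ] local 0.4 67.3
cap rear L [468.5  43.5 105. ] local -14.6 59.6
capR [498.5  41.4 105. ] local 15.5 59.7
```

```bash
python3 -m creep '[{"hand":25,"delta_pos":[0.7,20,0],"spin":0},{"hand":25,"delta_pos":[0.7,38,0],"spin":0},{"hand":25,"delta_pos":[0.7,46,0],"spin":0},{"hand":25,"delta_pos":[0.7,50,0],"spin":0},{"hand":25,"delta_pos":[0.7,50,0],"spin":0},{"hand":25,"delta_pos":[0.7,50,0],"spin":0},{"hand":25,"delta_pos":[0.7,50,0],"spin":0}]'
python3 - <<'E'
from h import *
s=snap("wrist","w7"); 
st=env.state();print(st["tcp_pos"],st["orientation"])
E
```

```text
time: 5.78
tcp_pos: [480.3, -12.0, 40.2]
orientation: [-1.571, -0.002, -0.07]
wrist_force: [0.1, 0.8, -1.4]
opening: 33.4
[480.31148073 -11.95174189  40.21181323] [-1.57108137 -0.00177776 -0.0700303 ]
```

View pics/w7.png

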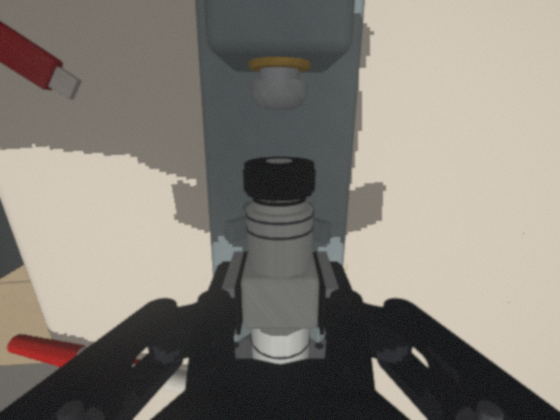

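```bash
python3 -m creep '[{"hand":25,"delta_pos":[0,2,0],"spin":0},{"hand":25,"delta_pos":[0,4,0],"spin":0},{"hand":25,"delta_pos":[0,5,0],"spin":0},{"hand":25,"delta_pos":[0,5,0],"spin":0},{"hand":25,"delta_pos":[0,5,0],"spin":0}]'
```

```text
time: 6.25
tcp_pos: [479.7, -11.9, 35.9]
orientation: [-1.572, -0.001, -0.07]
wrist_force: [-5.6, 1.3, 13.9]
opening: 33.0
```

```bash
python3 -m creep '[{"hand":40,"delta_pos":[-0.5,0,0],"spin":0},{"hand":50,"delta_pos":[-0.5,0,0],"spin":0},{"hand":60,"delta_pos":[-0.5,0,0],"spin":0},{"hand":60,"delta_pos":[-0.5,0,0],"spin":0},{"hand":60,"delta_pos":[-0.5,-10,0],"spin":0},{"hand":60,"delta_pos":[-0.5,-40,0],"spin":0},{"hand":60,"delta_pos":[-0.5,-80,0],"spin":0},{"hand":60,"delta_pos":[-0.5,-110,0],"spin":0}]'
python3 - <<'E'
from h import *
s=snap("wrist","w8"); 
st=env.state();print(st["tcp_pos"],st["orientation"])
E
```

```text
time: 6.92
tcp_pos: [478.9, -11.7, 146.8]
orientation: [-1.571, -0.0, -0.07]
wrist_force: [1.1, -0.1, -0.3]
opening: 60.0
[482.44577429 -12.31905571 152.61515337] [-1.57205346 -0.00965513 -0.06979754]
```

View pics/w8.png

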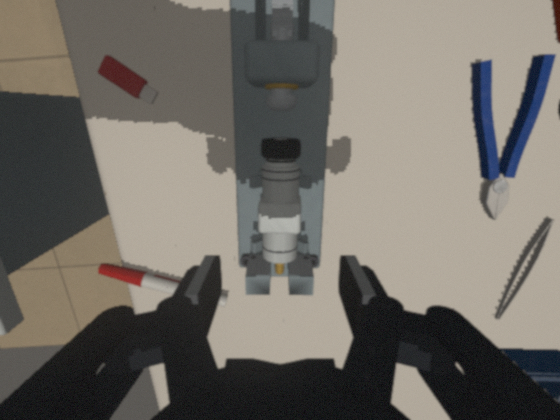

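Run:
```python
from h import *
st=snap("top");ss=snap("scene")
def blob(f,x0,y0,x1,y1,th):
    g=cv2.cvtColor(cv2.imread(f),cv2.COLOR_BGR2GRAY)[y0:y1,x0:x1]
    m=(g<th).astype(np.uint8); n,l,S,c=cv2.connectedComponentsWithStats(m)
    for i in range(1,n):
        if S[i,4]>15: print(f,S[i],c[i]+[x0,y0])
blob("pics/top0.png",190,215,225,245,55)
blob("pics/scene0.png",255,215,280,240,50)
p=cv2.imread("pics/scene0.png")
cv2.imwrite("pics/c7.png",cv2.resize(p[210:320,230:330],None,fx=6,fy=5.4,interpolation=cv2.INTER_CUBIC))
```

```text
pics/top0.png [ 8 12 10  9 65] [202.09230769 230.63076923]
pics/scene0.png [  7   6  11  12 105] [266.85714286 226.36190476]
```

View pics/c7.png

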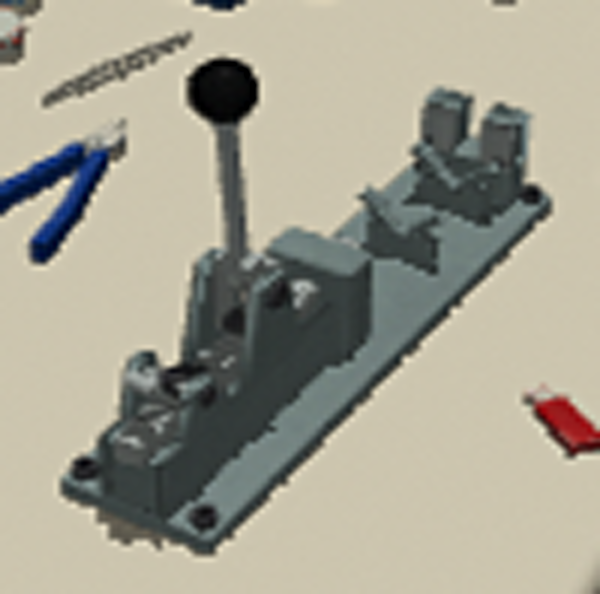

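Run:
```python
from h import *
a=-0.072; ux=np.array([np.cos(a),np.sin(a),0]);uy=np.array([-np.sin(a),np.cos(a),0])
p,e=tri(snap("top"),(202.6,231.1),snap("scene"),(267.3,226.8));print(p,e)
o=np.array([479.0,-16,0])+103*uy; print(o,(p-o)@ux,(p-o)@uy)
for th in (0,.05,.1,.15,.2): print(th,(o+uy*(85+125*np.sin(th-.1))).round(1),94+125*np.cos(th-.1))
st=env.state();print(st["tcp_pos"],st["orientation"],st["time"])
```

```text
[491.62428337 184.24915798 219.40996488] 0.5676395860751539
[486.40959424  86.73313931   0.        ] -1.8139101375087883 97.63849962733445
0 [491.6 159.1   0. ] 218.37552065975322
0.05 [492.1 165.3   0. ] 218.8437825493708
0.1 [492.5 171.5   0. ] 219.0
0.15 [493.  177.7   0. ] 218.8437825493708
0.2 [493.4 184.    0. ] 218.37552065975322
[478.77503637 -11.70491384 144.40435583] [-1.57089992e+00 -1.99563435e-04 -7.00410460e-02] 7.1667
```

```bash
python3 -m creep '[{"hand":65,"delta_pos":[0,-40,0],"spin":0},{"hand":65,"delta_pos":[0,-80,0],"spin":0},{"hand":65,"delta_pos":[0,-115,20],"spin":0},{"hand":65,"delta_pos":[0,-130,58],"spin":0},{"hand":65,"delta_pos":[0,-130,99],"spin":0},{"hand":65,"delta_pos":[0,-130,140],"spin":0},{"hand":65,"delta_pos":[0,-130,180],"spin":0},{"hand":65,"delta_pos":[0,-130,196],"spin":0}]';python3 -m creep '[{"hand":65,"delta_pos":[0,0,0],"spin":0},{"hand":65,"delta_pos":[0,0,0],"spin":0},{"hand":65,"delta_pos":[0,0,0],"spin":0},{"hand":65,"delta_pos":[0,0,0],"spin":0}]'
python3 - <<'E'
from h import *
s=snap("wrist","w9"); 
st=env.state();print(st["tcp_pos"],st["orientation"],proj(s,(492,184,219)))
E
```

```text
time: 7.83
tcp_pos: [491.7, 187.7, 272.4]
orientation: [-1.57, 0.003, -0.067]
wrist_force: [-0.5, -0.5, 0.2]
opening: 65.0
time: 8.17
tcp_pos: [492.3, 182.6, 273.6]
orientation: [-1.572, 0.002, -0.071]
wrist_force: [-0.4, -0.1, -0.1]
opening: 64.9
[492.55137992 182.5587794  273.87685277] [-1.57136684e+00  7.91317070e-04 -7.18590801e-02] (np.float64(278.98392510870286), np.float64(228.38119178344868))
```

View pics/w9.png

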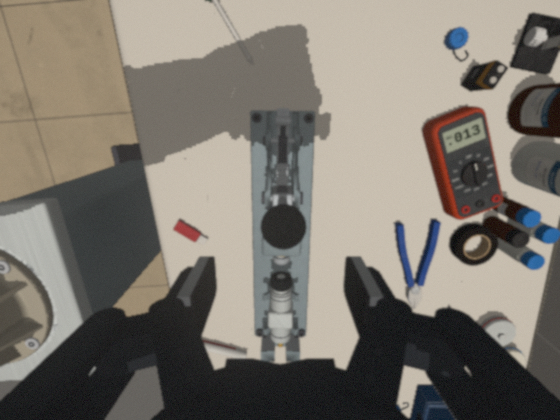

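```bash
python3 -m creep '[{"hand":65,"delta_pos":[2,25,1.5],"spin":0},{"hand":65,"delta_pos":[2,55,1.5],"spin":0},{"hand":65,"delta_pos":[2,70,1.5],"spin":0},{"hand":65,"delta_pos":[2,73,1.5],"spin":0},{"hand":65,"delta_pos":[2,73,1.5],"spin":0},{"hand":65,"delta_pos":[2,73,1.5],"spin":0},{"hand":65,"delta_pos":[2,73,1.5],"spin":0}]'
python3 - <<'E'
from h import *
s=snap("wrist","w10"); 
st=env.state();print(st["tcp_pos"],st["orientation"],proj(s,(492,184,219)))
E
```

```text
time: 8.8
tcp_pos: [495.8, 184.9, 202.8]
orientation: [-1.57, -0.002, -0.071]
wrist_force: [1.5, 0.1, 0.2]
opening: 65.0
[495.82850258 185.06157164 202.86362216] [-1.57013892 -0.00275387 -0.07058786] (np.float64(271.74308413365543), np.float64(288.39571520032837))
```

View pics/w10.png

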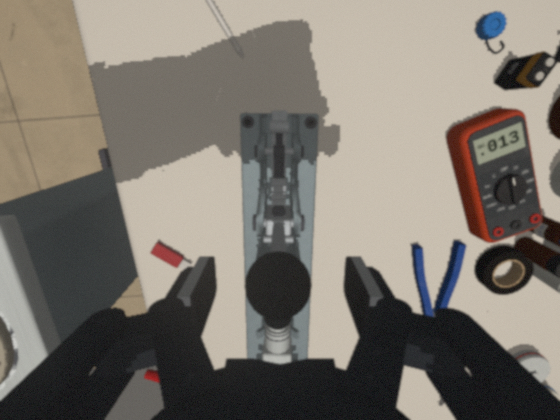

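```bash
python3 -m creep '[{"hand":45,"delta_pos":[-0.5,2,0],"spin":0},{"hand":32,"delta_pos":[-0.5,2,0],"spin":0},{"hand":25,"delta_pos":[-0.5,2,0],"spin":0},{"hand":25,"delta_pos":[-0.5,2,0],"spin":0},{"hand":25,"delta_pos":[-0.5,2,0],"spin":0},{"hand":25,"delta_pos":[-0.5,2,0],"spin":0}]'
```

```text
time: 9.35
tcp_pos: [494.9, 185.4, 200.0]
orientation: [-1.57, -0.002, -0.07]
wrist_force: [-0.3, 0.6, 4.7]
opening: 29.1
```

Run:
```python
from h import *
s=snap("wrist","w11"); s=snap("scene","s11")
p=cv2.imread("pics/s11.png")
cv2.imwrite("pics/c8.png",cv2.resize(p[190:290,220:320],None,fx=6,fy=6,interpolation=cv2.INTER_CUBIC))
```

View pics/w11.png

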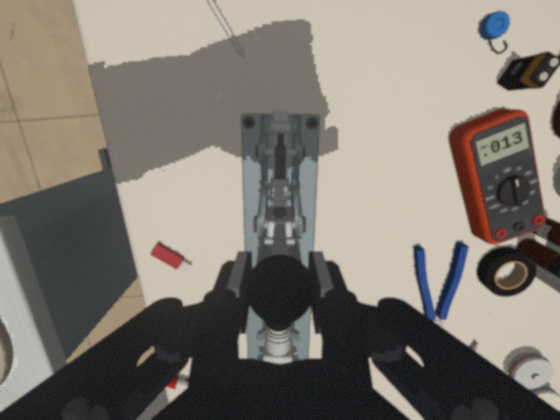

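View pics/c8.png

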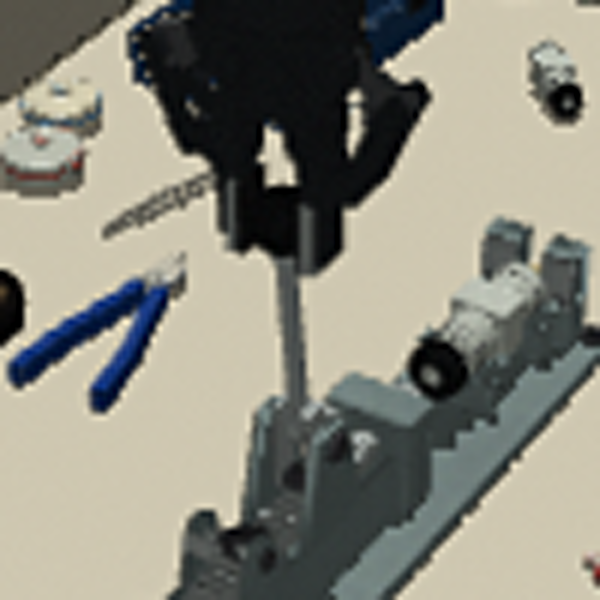

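```bash
python3 -m creep '[{"hand":25,"delta_pos":[0,-0.3,-5],"spin":0},{"hand":25,"delta_pos":[0,-0.6,-12],"spin":0},{"hand":25,"delta_pos":[0,-0.6,-17],"spin":0},{"hand":25,"delta_pos":[0,-0.2,-21],"spin":0},{"hand":25,"delta_pos":[0,0,-22],"spin":0},{"hand":25,"delta_pos":[0,0,-22],"spin":0},{"hand":25,"delta_pos":[0,0,-22],"spin":0}]'
```

```text
time: 10.03
tcp_pos: [493.2, 164.0, 200.4]
orientation: [-1.569, -0.002, -0.069]
wrist_force: [-1.2, 1.8, 7.8]
opening: 29.1
```

```bash
python3 -m creep '[{"hand":25,"delta_pos":[0,-1.2,6],"spin":0},{"hand":25,"delta_pos":[0,-1,13],"spin":0},{"hand":25,"delta_pos":[0,-0.6,20],"spin":0},{"hand":25,"delta_pos":[0,0.3,26],"spin":0},{"hand":25,"delta_pos":[0,1.3,32.3],"spin":0},{"hand":25,"delta_pos":[0,2.8,38.5],"spin":0},{"hand":25,"delta_pos":[0,4.4,44.4],"spin":0},{"hand":25,"delta_pos":[0,4.4,44.4],"spin":0}]'
```

```text
time: 10.7
tcp_pos: [496.7, 210.2, 195.4]
orientation: [-1.567, -0.002, -0.07]
wrist_force: [0.7, 0.3, 2.0]
opening: 25.9
```

Run:
```python
from h import *
s=snap("wrist","w12"); print(proj(s,(495,209,214)))
s=snap("scene","s12")
p=cv2.imread("pics/s12.png")
cv2.imwrite("pics/c9.png",cv2.resize(p[190:290,220:320],None,fx=6,fy=6,interpolation=cv2.INTER_CUBIC))
```

```text
(np.float64(276.1607199676396), np.float64(291.2704206482879))
```

View pics/w12.png

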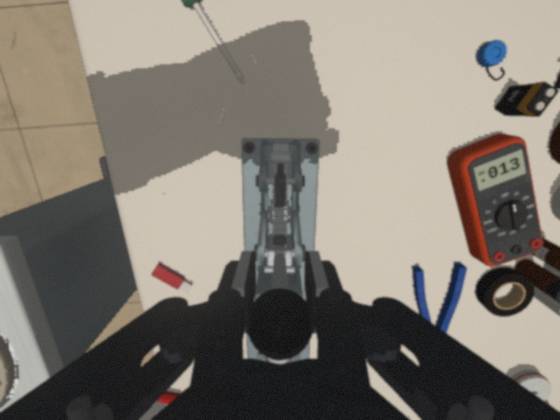

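View pics/c9.png

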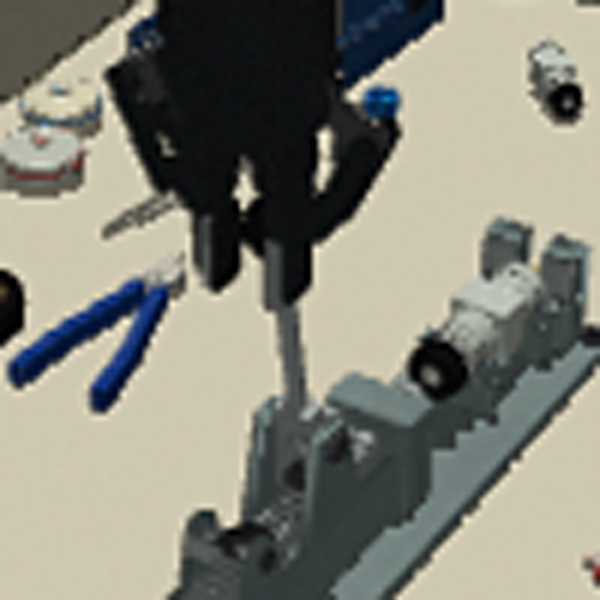

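Run:
```python
from h import *
s=snap("wrist");t=env.state()["tcp_pos"];R=toolR()
for k in (0,5,10,19,25,35): print(k,proj(s,t-k*R[:,1]))
T=snap("top","t12")
p=cv2.imread("pics/t12.png")
# apparent ball radius in w12
for f in("w11","w12","w10","w9"):
    g=cv2.cvtColor(cv2.imread(f"pics/{f}.png"),cv2.COLOR_BGR2GRAY); print(f,[int(x) for x in g[300,235:325:3]])
```

```text
0 (np.float64(279.4877527965562), np.float64(269.70337441019393))
5 (np.float64(279.4858138850428), np.float64(274.59698717492677))
10 (np.float64(279.48375129938427), np.float64(279.8027407307056))
19 (np.float64(279.47968691540007), np.float64(290.0608268824974))
25 (np.float64(279.4766906492617), np.float64(297.6230937107151))
35 (np.float64(279.47109053630084), np.float64(311.75720147069165))
w11 [38, 36, 40, 35, 32, 32, 33, 29, 34, 30, 31, 28, 29, 28, 27, 35, 24, 28, 25, 29, 29, 27, 22, 26, 17, 27, 28, 28, 36, 32]
w12 [36, 36, 40, 33, 37, 28, 57, 42, 30, 26, 35, 32, 26, 25, 32, 26, 27, 26, 27, 29, 22, 19, 30, 61, 40, 28, 37, 33, 32, 36]
w10 [189, 189, 190, 173, 104, 40, 39, 36, 36, 38, 39, 31, 38, 39, 40, 35, 36, 34, 36, 32, 33, 34, 30, 35, 66, 154, 190, 190, 189, 190]
w9 [189, 188, 190, 189, 189, 188, 162, 129, 133, 127, 125, 124, 115, 122, 139, 158, 155, 136, 129, 117, 120, 124, 133, 135, 143, 188, 191, 190, 190, 189]
```

```bash
python3 -m creep '[{"hand":45,"delta_pos":[0,0,0],"spin":0},{"hand":65,"delta_pos":[0,0,0],"spin":0},{"hand":65,"delta_pos":[0,0,0],"spin":0},{"hand":65,"delta_pos":[-1,0,-10],"spin":0},{"hand":65,"delta_pos":[-1,0,-20],"spin":0},{"hand":65,"delta_pos":[-1,0,-20],"spin":0},{"hand":65,"delta_pos":[-1,0,-20],"spin":0}]'
python3 - <<'E'
from h import *
s=snap("wrist","w13"); st=env.state();print(st["tcp_pos"],st["orientation"],st["wrist_force"])
t=st["tcp_pos"];R=toolR()
for k in (19,25): print(k,proj(s,t-k*R[:,1]))
a=-0.072; uy=np.array([-np.sin(a),np.cos(a),0]); P=np.array([493.5,171.5,94])
for th in (0,.05,.1,.15,.2,.25,.3):
    print(th,[np.round(x,1) for x in proj(s,P+uy*125*np.sin(th-.1)+np.array([0,0,125*np.cos(th-.1)]))])
E
```

```text
time: 11.48
tcp_pos: [493.3, 186.7, 194.9]
orientation: [-1.571, 0.0, -0.072]
wrist_force: [-0.1, 0.2, -0.5]
opening: 65.3
[493.468037   187.05155243 194.99233766] [-1.57068173e+00 -1.63752112e-04 -7.13149079e-02] [-0.54004289  0.92338565  0.567767  ]
19 (np.float64(279.72595288449685), np.float64(288.97118182557006))
25 (np.float64(279.7283606868749), np.float64(296.5190489200265))
0 [np.float64(282.0), np.float64(345.1)]
0.05 [np.float64(282.1), np.float64(335.1)]
0.1 [np.float64(282.2), np.float64(324.2)]
0.15 [np.float64(282.2), np.float64(312.5)]
0.2 [np.float64(282.3), np.float64(300.2)]
0.25 [np.float64(282.3), np.float64(287.3)]
0.3 [np.float64(282.3), np.float64(273.9)]
```

View pics/w13.png

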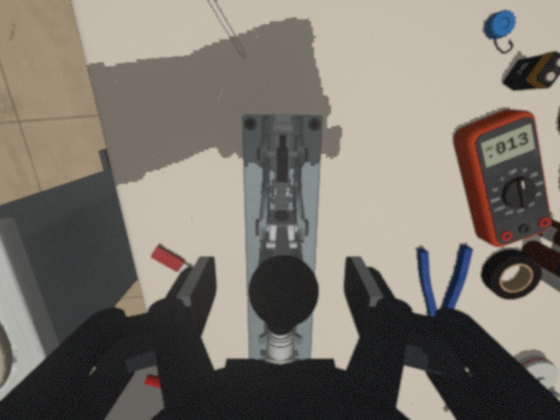

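```bash
python3 -m creep '[{"hand":45,"delta_pos":[1.5,1,1.5],"spin":0},{"hand":32,"delta_pos":[1.5,1,1.5],"spin":0},{"hand":25,"delta_pos":[1.5,1,1.5],"spin":0},{"hand":25,"delta_pos":[1.5,1,1.5],"spin":0},{"hand":25,"delta_pos":[1.5,1,1.5],"spin":0},{"hand":25,"delta_pos":[1.5,1,1.5],"spin":0}]'
```

```text
time: 12.03
tcp_pos: [495.1, 189.3, 194.1]
orientation: [-1.571, -0.0, -0.07]
wrist_force: [0.5, 0.5, 1.9]
opening: 29.4
```

```bash
python3 -m creep '[{"hand":25,"delta_pos":[0,-0.5,-5],"spin":0},{"hand":25,"delta_pos":[0,-0.9,-10],"spin":0},{"hand":25,"delta_pos":[0,-1.2,-15],"spin":0},{"hand":25,"delta_pos":[0,-1.1,-20],"spin":0},{"hand":25,"delta_pos":[0,-1,-23],"spin":0},{"hand":25,"delta_pos":[0,-1,-23],"spin":0}]'
python3 - <<'E'
from h import *
s=snap("wrist","w14"); st=env.state();print(st["tcp_pos"],st["orientation"],st["wrist_force"])
t=st["tcp_pos"];R=toolR()
for k in (19,25): print(k,proj(s,t-k*R[:,1]))
E
```

```text
time: 12.53
tcp_pos: [493.3, 165.3, 195.1]
orientation: [-1.571, -0.0, -0.07]
wrist_force: [-2.0, 1.9, 5.2]
opening: 29.4
[493.29284838 165.42088404 195.12321036] [-1.57136024e+00 -8.89808322e-05 -7.04827584e-02] [-1.3923727   1.39551475  4.44309913]
19 (np.float64(279.5464847208132), np.float64(289.3321133276226))
25 (np.float64(279.54438902614356), np.float64(296.8859184625991))
```

View pics/w14.png

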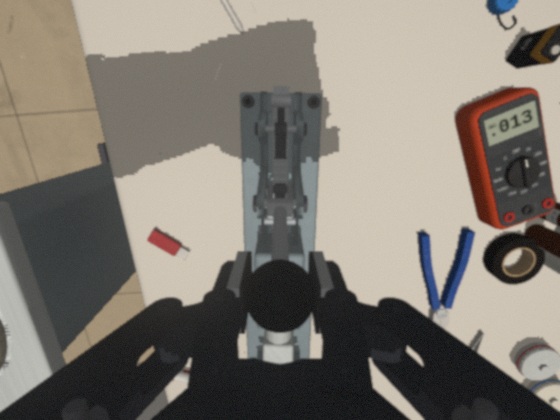

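```bash
python3 -m creep '[{"hand":20,"delta_pos":[0,-1,5],"spin":0},{"hand":20,"delta_pos":[0,-1,10],"spin":0},{"hand":20,"delta_pos":[0,-0.8,15],"spin":0},{"hand":20,"delta_pos":[0,-0.4,20],"spin":0}]';python3 -m creep '[{"hand":20,"delta_pos":[0,0.7,5],"spin":0},{"hand":20,"delta_pos":[0,1.6,10],"spin":0},{"hand":20,"delta_pos":[0,2.7,15],"spin":0}]'
python3 - <<'E'
from h import *
s=snap("wrist","w15"); st=env.state();print(st["tcp_pos"],st["orientation"],st["wrist_force"])
t=st["tcp_pos"];R=toolR()
for k in (19,25): print(k,proj(s,t-k*R[:,1]))
E
```

```text
time: 12.92
tcp_pos: [494.8, 185.6, 194.5]
orientation: [-1.574, 0.001, -0.07]
wrist_force: [1.5, -4.4, -4.0]
opening: 29.4
time: 13.17
tcp_pos: [496.0, 201.2, 192.2]
orientation: [-1.572, -0.0, -0.07]
wrist_force: [1.8, -4.8, -3.4]
opening: 29.5
[496.11587655 202.1330652  192.12203926] [-1.57056877e+00 -5.41340575e-05 -7.04761059e-02] [ 1.90333891 -1.57313801 -2.0806695 ]
19 (np.float64(279.5329263936055), np.float64(287.64737929044696))
25 (np.float64(279.5306452003598), np.float64(295.1538656589743))
```

View pics/w15.png

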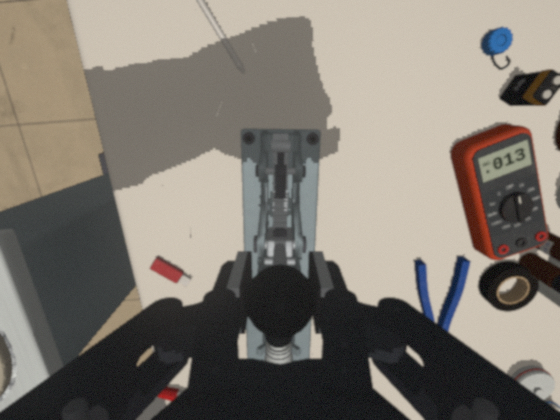

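```bash
python3 -m creep '[{"hand":20,"delta_pos":[0,1.8,6.5],"spin":0},{"hand":20,"delta_pos":[0,3.8,12.6],"spin":0},{"hand":20,"delta_pos":[0,5.2,17],"spin":0},{"hand":20,"delta_pos":[0,7.1,20.7],"spin":0},{"hand":20,"delta_pos":[0,8.8,24.5],"spin":0},{"hand":20,"delta_pos":[0,10.8,28.5],"spin":0},{"hand":20,"delta_pos":[0,10.8,28.5],"spin":0}]'
python3 - <<'E'
from h import *
s=snap("wrist","w16"); st=env.state();print(st["tcp_pos"],st["orientation"],st["wrist_force"])
t=st["tcp_pos"];R=toolR()
for k in (19,25): print(k,proj(s,t-k*R[:,1]))
E
```

```text
time: 13.8
tcp_pos: [498.0, 231.1, 182.0]
orientation: [-1.569, -0.001, -0.069]
wrist_force: [1.3, 2.0, 0.8]
opening: 19.9
[498.00859011 230.65529105 181.99540136] [-1.56923576e+00 -6.59082506e-04 -6.87446506e-02] [1.19178172 2.04378719 1.19567721]
19 (np.float64(279.6349376264746), np.float64(290.28160181290366))
25 (np.float64(279.6371247455279), np.float64(297.8593429820358))
```

View pics/w16.png

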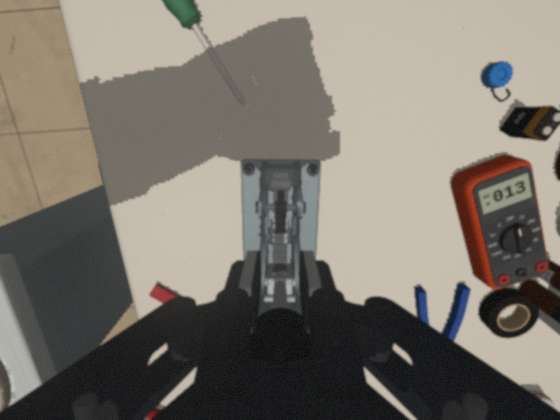

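Run:
```python
from h import *
s=snap("scene","s16")
p=cv2.imread("pics/s16.png")
cv2.imwrite("pics/c10.png",cv2.resize(p[190:310,225:325],None,fx=6,fy=5,interpolation=cv2.INTER_CUBIC))
```

```text
(no output)
```

View pics/c10.png

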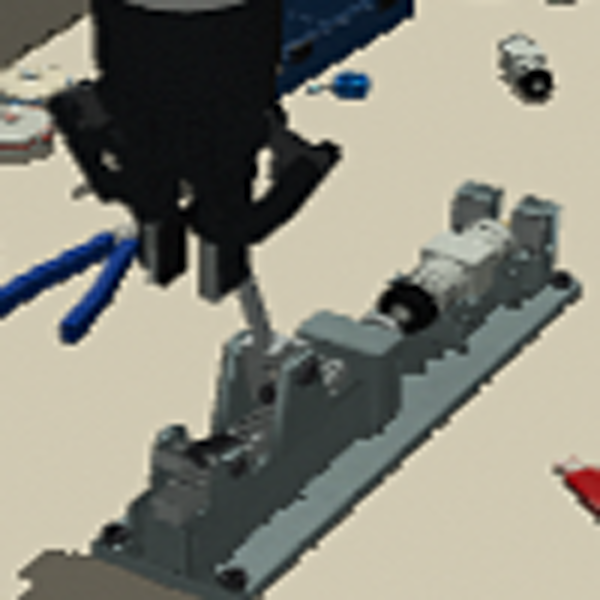

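```bash
python3 -m creep '[{"hand":45,"delta_pos":[0,0,0],"spin":0},{"hand":65,"delta_pos":[0,0,0],"spin":0},{"hand":65,"delta_pos":[0,0,0],"spin":0},{"hand":65,"delta_pos":[0,-30,0],"spin":0},{"hand":65,"delta_pos":[0,-65,-5],"spin":0},{"hand":65,"delta_pos":[0,-90,-15],"spin":0},{"hand":65,"delta_pos":[0,-90,-25],"spin":-0.12},{"hand":65,"delta_pos":[0,-90,-25],"spin":-0.24}]'; python3 -m creep '[{"hand":85,"delta_pos":[0,0,0],"spin":-1.0},{"hand":85,"delta_pos":[0,0,0],"spin":-1.0},{"hand":85,"delta_pos":[0,0,0],"spin":-1.0},{"hand":85,"delta_pos":[0,0,0],"spin":-1.0},{"hand":85,"delta_pos":[0,0,0],"spin":-1.0},{"hand":85,"delta_pos":[0,0,0],"spin":-1.0},{"hand":85,"delta_pos":[0,0,0],"spin":-1.0},{"hand":85,"delta_pos":[0,0,0],"spin":-1.0}]';python3 -m creep '[{"hand":85,"delta_pos":[0,0,0],"spin":-0.12},{"hand":85,"delta_pos":[0,0,0],"spin":-0.24},{"hand":85,"delta_pos":[0,0,0],"spin":-0.33},{"hand":85,"delta_pos":[0,0,0],"spin":-0.33},{"hand":85,"delta_pos":[0,0,0],"spin":-0.33}]'
python3 - <<'E'
from h import *
s=snap("wrist","w17"); st=env.state();print(st["tcp_pos"],st["orientation"],st["wrist_force"],st["joints"])
a=-0.072; uy=np.array([-np.sin(a),np.cos(a),0]); P=np.array([493.5,171.5,94])
for th in (.2,.3,.4,.5,.6):
    print(th,[np.round(x,1) for x in proj(s,P+uy*125*np.sin(th-.1)+np.array([0,0,125*np.cos(th-.1)]))])
E
```

```text
time: 14.57
tcp_pos: [496.9, 203.3, 273.9]
orientation: [-1.571, -0.003, 0.174]
wrist_force: [-0.1, 0.0, 0.0]
opening: 65.2
time: 15.23
tcp_pos: [495.8, 204.1, 271.4]
orientation: [-1.57, 0.001, 1.176]
wrist_force: [0.1, 1.0, 0.0]
opening: 85.0
time: 15.65
tcp_pos: [495.9, 204.2, 271.5]
orientation: [-1.57, 0.0, 1.497]
wrist_force: [1.1, -0.3, 0.4]
opening: 85.0
[495.95528025 204.31683304 271.56769031] [-1.57028351e+00  2.78641790e-04  1.49711127e+00] [-0.39266337 -0.43527824 -0.11403537] [ 2.41136402e-01  2.29984488e-01  3.26108177e-02  1.37399655e+00
 -1.06153578e-04  3.14821556e-01]
0.2 [np.float64(248.2), np.float64(229.2)]
0.3 [np.float64(266.3), np.float64(228.2)]
0.4 [np.float64(283.6), np.float64(226.6)]
0.5 [np.float64(299.9), np.float64(224.5)]
0.6 [np.float64(314.7), np.float64(221.8)]
```

View pics/w17.png

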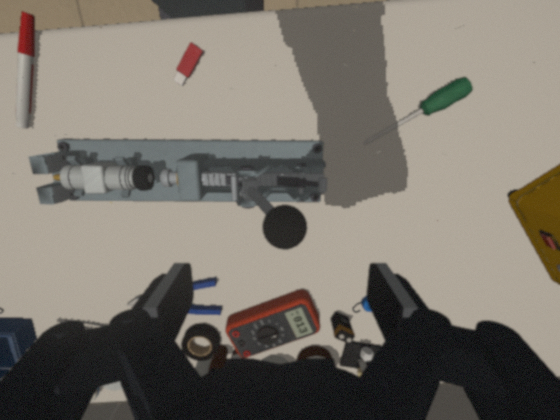

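Run:
```python
from h import *
p=cv2.imread("pics/w17.png")
cv2.imwrite("pics/c11.png",cv2.resize(p[130:250,25:335],None,fx=2.5,fy=2.5,interpolation=cv2.INTER_CUBIC))
```

```text
(no output)
```

View pics/c11.png

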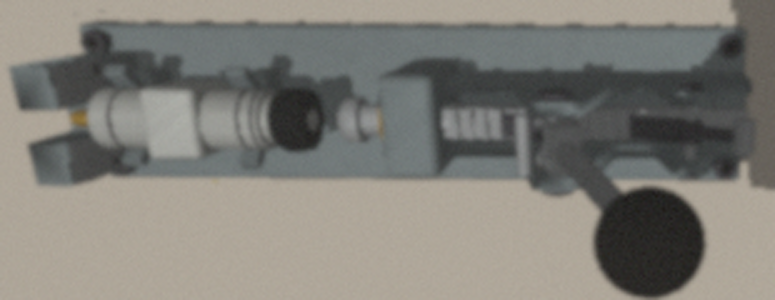

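```bash
python3 -m creep '[{"hand":75,"delta_pos":[5.3,25,0],"spin":0},{"hand":70,"delta_pos":[5.3,55,0],"spin":0},{"hand":65,"delta_pos":[5.3,68,0],"spin":0},{"hand":65,"delta_pos":[5.3,71.5,0],"spin":0},{"hand":65,"delta_pos":[5.3,71.5,0],"spin":0},{"hand":50,"delta_pos":[5.3,71.5,0],"spin":0},{"hand":50,"delta_pos":[5.3,71.5,0],"spin":0}]'
python3 - <<'E'
from h import *
s=snap("wrist","w18"); st=env.state();print(st["tcp_pos"],st["orientation"],st["wrist_force"])
R=toolR();t=st["tcp_pos"]
for k in (0,10,13,19): print(k,proj(s,t-k*R[:,1]))
E
```

```text
time: 16.28
tcp_pos: [497.4, 209.9, 201.7]
orientation: [-1.573, -0.001, 1.499]
wrist_force: [0.9, -0.2, 0.3]
opening: 50.1
[497.41654545 210.01035562 201.76469909] [-1.57331360e+00 -7.37509897e-04  1.49952915e+00] [ 0.23080041 -0.15488624  1.03772771]
0 (np.float64(277.17079453968773), np.float64(267.1637571775879))
10 (np.float64(277.01271182526995), np.float64(277.1587232389592))
13 (np.float64(276.96126147359274), np.float64(280.4117324041512))
19 (np.float64(276.852067271853), np.float64(287.3156645924806))
```

View pics/w18.png

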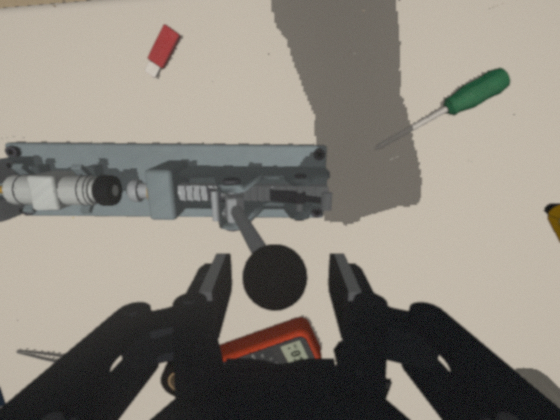

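```bash
python3 -m creep '[{"hand":35,"delta_pos":[-1,0,0],"spin":0},{"hand":35,"delta_pos":[-1,0,0],"spin":0},{"hand":35,"delta_pos":[-7,-1.8,0],"spin":0},{"hand":35,"delta_pos":[-14,-3.5,0],"spin":0},{"hand":35,"delta_pos":[-20,-4.8,0],"spin":0},{"hand":35,"delta_pos":[-26,-5.4,0],"spin":0},{"hand":35,"delta_pos":[-32,-6,0],"spin":0},{"hand":35,"delta_pos":[-38,-6,0],"spin":0}]';python3 -m creep '[{"hand":35,"delta_pos":[-4,0,0],"spin":0},{"hand":35,"delta_pos":[-8,0,0],"spin":0},{"hand":35,"delta_pos":[-10.5,0,0],"spin":0},{"hand":35,"delta_pos":[-10.5,0,0],"spin":0},{"hand":35,"delta_pos":[-10.5,0,0],"spin":0}]'
python3 - <<'E'
from h import *
s=snap("wrist","w19"); st=env.state();print(st["tcp_pos"],st["orientation"],st["wrist_force"])
a=-0.072; uy=np.array([-np.sin(a),np.cos(a),0]); P=np.array([493.5,171.5,94])
for th in (0,.05,.1,.2):
    print(th,[np.round(x,1) for x in proj(s,P+uy*125*np.sin(th-.1)+np.array([0,0,125*np.cos(th-.1)]))])
E
```

```text
time: 17.0
tcp_pos: [493.9, 171.2, 206.5]
orientation: [-1.571, -0.0, 1.5]
wrist_force: [-0.4, 1.1, 1.9]
opening: 35.5
time: 17.42
tcp_pos: [492.8, 161.0, 206.0]
orientation: [-1.57, 0.001, 1.5]
wrist_force: [-0.0, 0.2, -0.2]
opening: 35.1
[492.83924937 161.16764031 205.95724427] [-1.57017383e+00  7.36821545e-04  1.49984579e+00] [0.91284606 0.58467478 0.50436675]
0 [np.float64(272.8), np.float64(279.4)]
0.05 [np.float64(285.7), np.float64(280.0)]
0.1 [np.float64(298.7), np.float64(280.2)]
0.2 [np.float64(324.4), np.float64(279.6)]
```

View pics/w19.png

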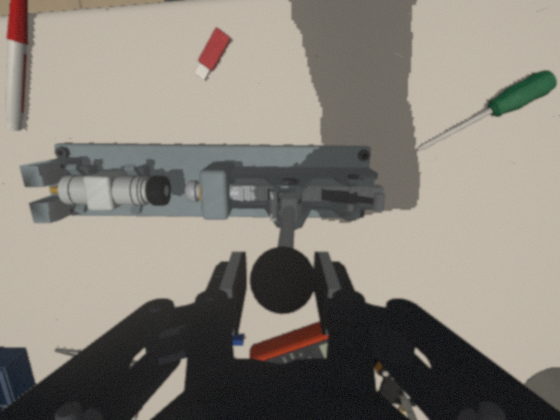

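```bash
python3 -m creep '[{"hand":35,"delta_pos":[5,0,0],"spin":0},{"hand":35,"delta_pos":[10.5,-0.2,0],"spin":0},{"hand":35,"delta_pos":[17,0,0],"spin":0},{"hand":35,"delta_pos":[23,0.4,0],"spin":0},{"hand":35,"delta_pos":[29,1.2,0],"spin":0},{"hand":35,"delta_pos":[35.3,2.3,0],"spin":0},{"hand":35,"delta_pos":[41.5,3.8,0],"spin":0},{"hand":35,"delta_pos":[47.4,5.4,0],"spin":0}]';python3 -m creep '[{"hand":35,"delta_pos":[6,2,0],"spin":0},{"hand":35,"delta_pos":[12,4.3,0],"spin":0},{"hand":35,"delta_pos":[17,6.5,0],"spin":0},{"hand":35,"delta_pos":[22,9,0],"spin":0},{"hand":35,"delta_pos":[22,9,0],"spin":0},{"hand":35,"delta_pos":[22,9,0],"spin":0}]'
python3 - <<'E'
from h import *
s=snap("wrist","w20"); st=env.state();print(st["tcp_pos"],st["orientation"],st["wrist_force"])
a=-0.072; uy=np.array([-np.sin(a),np.cos(a),0]); P=np.array([493.5,171.5,94])
for th in (.5,.55,.6):
    print(th,[np.round(x,1) for x in proj(s,P+uy*125*np.sin(th-.1)+np.array([0,0,125*np.cos(th-.1)]))])
E
```

```text
time: 18.13
tcp_pos: [496.4, 209.5, 200.7]
orientation: [-1.571, 0.0, 1.5]
wrist_force: [-0.4, -0.7, 0.9]
opening: 34.9
time: 18.63
tcp_pos: [497.7, 231.0, 191.4]
orientation: [-1.57, 0.0, 1.501]
wrist_force: [0.1, 0.1, -0.5]
opening: 35.0
[497.80011338 230.81564715 191.64439339] [-1.57033099e+00  4.16353890e-05  1.50035450e+00] [ 1.09742386 -0.17802854  0.5087568 ]
0.5 [np.float64(253.3), np.float64(285.7)]
0.55 [np.float64(265.7), np.float64(282.8)]
0.6 [np.float64(277.5), np.float64(279.6)]
```

View pics/w20.png

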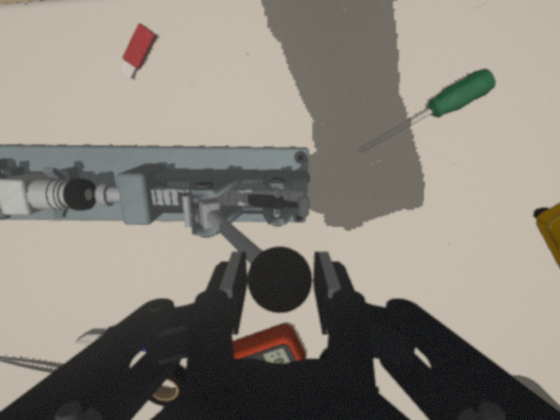

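```bash
python3 -m creep '[{"hand":35,"delta_pos":[-6,-3,0],"spin":0},{"hand":35,"delta_pos":[-13,-6.2,0],"spin":0},{"hand":35,"delta_pos":[-20,-8.7,0],"spin":0},{"hand":35,"delta_pos":[-28,-11,0],"spin":0},{"hand":35,"delta_pos":[-36,-13,0],"spin":0},{"hand":35,"delta_pos":[-44,-14,0],"spin":0},{"hand":35,"delta_pos":[-52,-14.4,0],"spin":0},{"hand":35,"delta_pos":[-60,-14.4,0],"spin":0}]';python3 -m creep '[{"hand":35,"delta_pos":[-5,0,0],"spin":0},{"hand":35,"delta_pos":[-10,0.2,0],"spin":0},{"hand":35,"delta_pos":[-10,0.2,0],"spin":0},{"hand":35,"delta_pos":[-10,0.2,0],"spin":0}]'
python3 - <<'E'
from h import *
s=snap("wrist","w21"); st=env.state();print(st["tcp_pos"],st["orientation"],st["wrist_force"])
E
```

```text
time: 19.35
tcp_pos: [493.6, 169.5, 206.3]
orientation: [-1.571, 0.001, 1.499]
wrist_force: [0.6, 2.2, 0.9]
opening: 34.7
time: 19.68
tcp_pos: [492.7, 160.2, 205.6]
orientation: [-1.57, 0.001, 1.499]
wrist_force: [-0.1, -0.6, -0.1]
opening: 34.8
[492.77357279 160.43992316 205.67819595] [-1.57002259e+00  8.08787884e-04  1.49960221e+00] [-0.51170644  0.71329776  0.4207635 ]
```

View pics/w21.png

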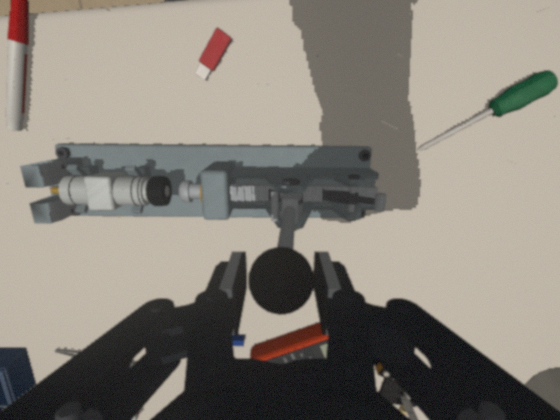

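```bash
python3 -m creep '[{"hand":35,"delta_pos":[5,0,0],"spin":0},{"hand":35,"delta_pos":[10.5,-0.2,0],"spin":0},{"hand":35,"delta_pos":[17,0,0],"spin":0},{"hand":35,"delta_pos":[23,0.4,0],"spin":0},{"hand":35,"delta_pos":[29,1.2,0],"spin":0},{"hand":35,"delta_pos":[35.3,2.3,0],"spin":0},{"hand":35,"delta_pos":[41.5,3.8,0],"spin":0},{"hand":35,"delta_pos":[47.4,5.4,0],"spin":0}]';python3 -m creep '[{"hand":35,"delta_pos":[4,1.4,0],"spin":0},{"hand":35,"delta_pos":[8,2.8,0],"spin":0},{"hand":35,"delta_pos":[12,4.3,0],"spin":0}]';python3 -m creep '[{"hand":35,"delta_pos":[4,1.8,0],"spin":0},{"hand":35,"delta_pos":[8,3.7,0],"spin":0},{"hand":35,"delta_pos":[10.5,4.9,0],"spin":0},{"hand":35,"delta_pos":[10.5,4.9,0],"spin":0}]'
python3 - <<'E'
from h import *
s=snap("wrist","w22"); st=env.state();print(st["tcp_pos"],st["orientation"],st["wrist_force"])
a=-0.072; uy=np.array([-np.sin(a),np.cos(a),0]); P=np.array([493.5,171.5,94])
for th in (.5,.55,.6):
    print(th,[np.round(x,1) for x in proj(s,P+uy*125*np.sin(th-.1)+np.array([0,0,125*np.cos(th-.1)]))])
E
```

```text
time: 20.4
tcp_pos: [496.4, 208.9, 200.5]
orientation: [-1.571, 0.0, 1.5]
wrist_force: [-0.2, -1.0, 1.0]
opening: 35.1
time: 20.65
tcp_pos: [497.1, 220.5, 196.1]
orientation: [-1.571, 0.0, 1.5]
wrist_force: [0.4, -1.2, 1.1]
opening: 35.0
time: 20.98
tcp_pos: [497.8, 231.1, 191.0]
orientation: [-1.57, -0.0, 1.501]
wrist_force: [-0.2, 0.9, -0.4]
opening: 34.9
[497.80540176 230.89944586 191.17463178] [-1.57032956e+00 -1.59520993e-04  1.50046854e+00] [-0.63404595  0.31211881 -0.8545914 ]
0.5 [np.float64(253.0), np.float64(286.1)]
0.55 [np.float64(265.5), np.float64(283.2)]
0.6 [np.float64(277.3), np.float64(280.0)]
```

View pics/w22.png

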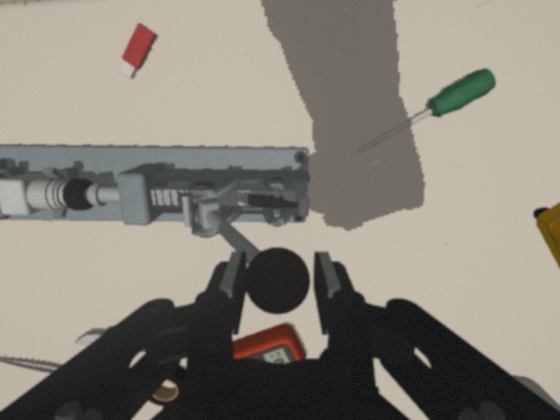

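```bash
python3 -m creep '[{"hand":35,"delta_pos":[-6,-3,0],"spin":0},{"hand":35,"delta_pos":[-13,-6.2,0],"spin":0},{"hand":35,"delta_pos":[-20,-8.7,0],"spin":0},{"hand":35,"delta_pos":[-28,-11,0],"spin":0},{"hand":35,"delta_pos":[-36,-13,0],"spin":0},{"hand":35,"delta_pos":[-44,-14,0],"spin":0},{"hand":35,"delta_pos":[-52,-14.4,0],"spin":0},{"hand":35,"delta_pos":[-60,-14.4,0],"spin":0}]';python3 -m creep '[{"hand":35,"delta_pos":[-5,0,0],"spin":0},{"hand":35,"delta_pos":[-10,0.2,0],"spin":0},{"hand":35,"delta_pos":[-10,0.2,0],"spin":0},{"hand":35,"delta_pos":[-10,0.2,0],"spin":0}]'
python3 - <<'E'
from h import *
s=snap("wrist","w23"); st=env.state();print(st["tcp_pos"],st["orientation"],st["wrist_force"])
p=cv2.imread("pics/w23.png")
cv2.imwrite("pics/c23.png",cv2.resize(p[140:320,15:390],None,fx=2.1,fy=2.1,interpolation=cv2.INTER_CUBIC))
E
```

```text
time: 21.7
tcp_pos: [493.6, 169.5, 205.9]
orientation: [-1.571, 0.001, 1.499]
wrist_force: [-0.1, 2.1, 1.7]
opening: 35.1
time: 22.03
tcp_pos: [492.7, 160.0, 205.2]
orientation: [-1.57, 0.001, 1.499]
wrist_force: [0.1, 1.5, 0.0]
opening: 35.1
[492.75589673 160.32987004 205.2867013 ] [-1.57000498e+00  8.20444654e-04  1.49958416e+00] [ 0.08194485 -0.05669768 -0.74246255]
```

View pics/c23.png

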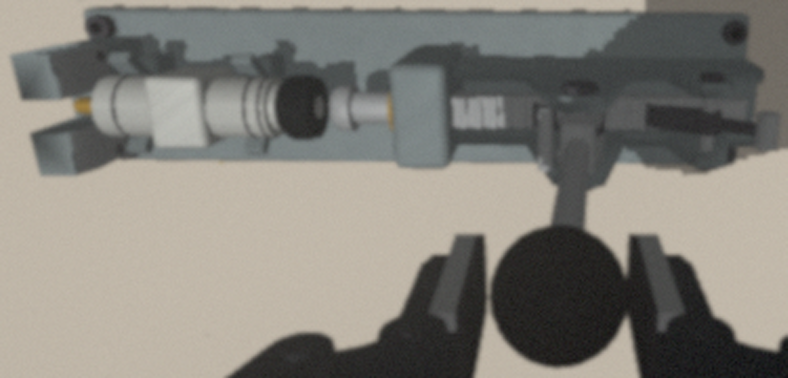

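```bash
python3 -m creep '[{"hand":35,"delta_pos":[5,0,0],"spin":0},{"hand":35,"delta_pos":[10.5,-0.4,0],"spin":0},{"hand":35,"delta_pos":[15,-0.3,0],"spin":0},{"hand":35,"delta_pos":[19,-0.2,0],"spin":0},{"hand":35,"delta_pos":[23,0.2,0],"spin":0}]';python3 -m creep '[{"hand":35,"delta_pos":[3,0.4,0],"spin":0},{"hand":35,"delta_pos":[6,0.9,0],"spin":0},{"hand":35,"delta_pos":[9,1.4,0],"spin":0},{"hand":35,"delta_pos":[12,2,0],"spin":0}]';python3 -m creep '[{"hand":35,"delta_pos":[3,0.7,0],"spin":0},{"hand":35,"delta_pos":[6,1.5,0],"spin":0},{"hand":35,"delta_pos":[9,2.3,0],"spin":0}]'
```

```text
time: 22.5
tcp_pos: [494.7, 184.2, 205.5]
orientation: [-1.571, 0.001, 1.501]
wrist_force: [-0.6, -0.8, 1.3]
opening: 34.8
time: 22.83
tcp_pos: [495.5, 195.9, 203.4]
orientation: [-1.571, 0.0, 1.5]
wrist_force: [0.4, -2.3, 0.8]
opening: 34.9
time: 23.08
tcp_pos: [496.1, 204.9, 201.1]
orientation: [-1.571, 0.0, 1.5]
wrist_force: [0.2, -1.7, 0.3]
opening: 35.1
```

```bash
python3 -m creep '[{"hand":35,"delta_pos":[3,1,0],"spin":0},{"hand":35,"delta_pos":[6,2,0],"spin":0},{"hand":35,"delta_pos":[9,3.1,0],"spin":0}]'; python3 -m creep '[{"hand":35,"delta_pos":[3,1.2,0],"spin":0},{"hand":35,"delta_pos":[6,2.4,0],"spin":0}]'
```

```text
time: 23.33
tcp_pos: [496.8, 213.9, 197.9]
orientation: [-1.571, 0.0, 1.5]
wrist_force: [-0.2, -1.4, 0.9]
opening: 35.2
time: 23.5
tcp_pos: [497.2, 219.9, 195.5]
orientation: [-1.571, 0.0, 1.5]
wrist_force: [-0.8, -1.0, 0.8]
opening: 35.1
```

```bash
python3 -m creep '[{"hand":35,"delta_pos":[3,1.2,0],"spin":0},{"hand":35,"delta_pos":[6,2.7,0],"spin":0}]'; python3 -m creep '[{"hand":35,"delta_pos":[3,1.3,0],"spin":0},{"hand":35,"delta_pos":[5.5,2.6,0],"spin":0},{"hand":35,"delta_pos":[5.5,2.6,0],"spin":0}]'
python3 - <<'E'
from h import *
s=snap("wrist","w24"); st=env.state();print(st["tcp_pos"],st["orientation"],st["wrist_force"])
p=cv2.imread("pics/w24.png")
cv2.imwrite("pics/c24.png",cv2.resize(p[140:320,0:375],None,fx=2.1,fy=2.1,interpolation=cv2.INTER_CUBIC))
E
```

```text
time: 23.67
tcp_pos: [497.6, 225.9, 192.9]
orientation: [-1.571, 0.0, 1.5]
wrist_force: [-0.4, -1.1, 1.1]
opening: 35.0
time: 23.92
tcp_pos: [497.8, 231.6, 190.0]
orientation: [-1.57, -0.0, 1.501]
wrist_force: [0.4, -0.6, 0.3]
opening: 34.9
[497.83474134 231.46508189 190.05498552] [-1.57031618e+00 -2.25570320e-04  1.50046351e+00] [-0.40100464 -0.61576271  0.01619878]
```

View pics/c24.png

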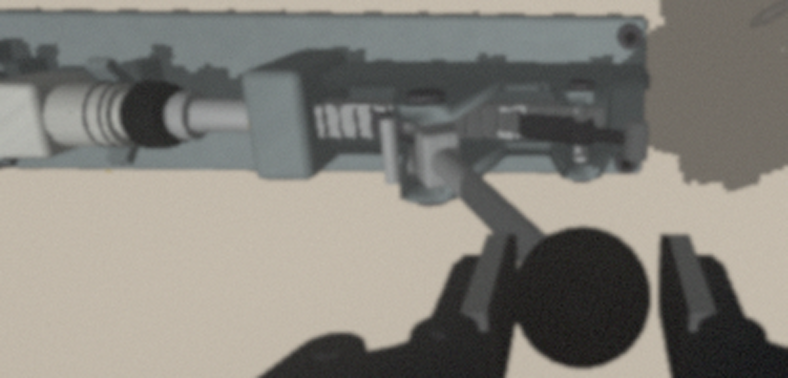

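```bash
python3 -m creep '[{"hand":35,"delta_pos":[-6,-3,0],"spin":0},{"hand":35,"delta_pos":[-13,-6.2,0],"spin":0},{"hand":35,"delta_pos":[-20,-8.7,0],"spin":0},{"hand":35,"delta_pos":[-28,-11,0],"spin":0},{"hand":35,"delta_pos":[-36,-13,0],"spin":0},{"hand":35,"delta_pos":[-44,-14.4,0],"spin":0},{"hand":35,"delta_pos":[-52,-15.2,0],"spin":0},{"hand":35,"delta_pos":[-60,-15.4,0],"spin":0}]';python3 -m creep '[{"hand":35,"delta_pos":[-5,0,0],"spin":0},{"hand":35,"delta_pos":[-10.5,0.2,0],"spin":0},{"hand":35,"delta_pos":[-10.5,0.2,0],"spin":0},{"hand":35,"delta_pos":[-10.5,0.2,0],"spin":0}]'
python3 - <<'E'
from h import *
s=snap("wrist","w25"); st=env.state();print(st["tcp_pos"],st["orientation"],st["wrist_force"])
p=cv2.imread("pics/w25.png")
cv2.imwrite("pics/c25.png",cv2.resize(p[140:320,15:390],None,fx=2.1,fy=2.1,interpolation=cv2.INTER_CUBIC))
E
```

```text
time: 24.63
tcp_pos: [493.6, 170.0, 205.9]
orientation: [-1.571, 0.001, 1.5]
wrist_force: [-0.0, 1.8, 0.7]
opening: 35.0
time: 24.97
tcp_pos: [492.7, 160.0, 205.1]
orientation: [-1.57, 0.001, 1.499]
wrist_force: [0.6, -0.2, -0.1]
opening: 35.0
[492.73191332 160.31830391 205.15039141] [-1.56994558e+00  8.34906448e-04  1.49957309e+00] [-0.02948259  0.55520776  0.03199247]
```

View pics/c25.png

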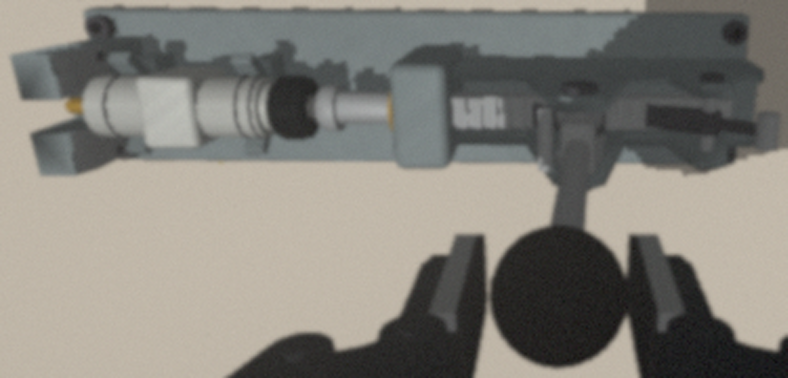

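```bash
python3 -m creep '[{"hand":35,"delta_pos":[5,0,0],"spin":0},{"hand":35,"delta_pos":[10.5,-0.4,0],"spin":0},{"hand":35,"delta_pos":[15,-0.3,0],"spin":0},{"hand":35,"delta_pos":[19,-0.2,0],"spin":0}]';python3 -m creep '[{"hand":35,"delta_pos":[3,0.2,0],"spin":0},{"hand":35,"delta_pos":[6,0.6,0],"spin":0},{"hand":35,"delta_pos":[9,1.0,0],"spin":0}]'
```

```text
time: 25.35
tcp_pos: [494.4, 180.5, 205.7]
orientation: [-1.571, 0.0, 1.501]
wrist_force: [-0.9, -1.8, 2.4]
opening: 35.0
time: 25.6
tcp_pos: [495.0, 189.0, 204.8]
orientation: [-1.571, 0.0, 1.5]
wrist_force: [0.1, -1.4, 1.0]
opening: 35.1
```

```bash
python3 -m creep '[{"hand":35,"delta_pos":[3,0.5,0],"spin":0},{"hand":35,"delta_pos":[6,1.2,0],"spin":0}]'; python3 -m creep '[{"hand":35,"delta_pos":[3,0.7,0],"spin":0},{"hand":35,"delta_pos":[6,1.4,0],"spin":0}]'
```

```text
time: 25.77
tcp_pos: [495.4, 194.9, 203.5]
orientation: [-1.571, 0.0, 1.5]
wrist_force: [-0.5, -0.9, 1.6]
opening: 35.2
time: 25.93
tcp_pos: [495.9, 200.3, 202.2]
orientation: [-1.571, 0.002, 1.5]
wrist_force: [-0.5, -6.3, 2.2]
opening: 35.3
```

```bash
python3 -m creep '[{"hand":35,"delta_pos":[2,0.5,0],"spin":0},{"hand":35,"delta_pos":[4,1.2,0],"spin":0}]'; python3 -m creep '[{"hand":35,"delta_pos":[2,0.7,0],"spin":0},{"hand":35,"delta_pos":[4,1.4,0],"spin":0}]'
```

```text
time: 26.1
tcp_pos: [496.2, 203.6, 201.3]
orientation: [-1.572, 0.003, 1.499]
wrist_force: [-0.8, -7.6, 4.3]
opening: 35.5
time: 26.27
tcp_pos: [496.6, 207.5, 199.9]
orientation: [-1.572, 0.003, 1.499]
wrist_force: [-1.2, -6.4, 5.1]
opening: 35.1
```

Cap sliding at about 8 N. Carry on in small steps.

```bash
python3 -m creep '[{"hand":35,"delta_pos":[2,0.9,0],"spin":0},{"hand":35,"delta_pos":[4,1.8,0],"spin":0}]'; python3 -m creep '[{"hand":35,"delta_pos":[2,0.9,0],"spin":0}]'
```

```text
time: 26.43
tcp_pos: [496.9, 211.6, 198.2]
orientation: [-1.572, 0.002, 1.499]
wrist_force: [-1.0, -6.4, 5.3]
opening: 35.1
time: 26.52
tcp_pos: [497.1, 213.6, 197.3]
orientation: [-1.572, 0.002, 1.499]
wrist_force: [-1.0, -6.8, 4.6]
opening: 34.9
```

```bash
python3 -m creep '[{"hand":35,"delta_pos":[2,0.9,0],"spin":0}]'; python3 -m creep '[{"hand":35,"delta_pos":[2,0.9,0],"spin":0}]'
```

```text
time: 26.6
tcp_pos: [497.2, 215.6, 196.3]
orientation: [-1.572, 0.002, 1.499]
wrist_force: [-1.0, -5.7, 4.2]
opening: 34.6
time: 26.68
tcp_pos: [497.4, 217.7, 195.4]
orientation: [-1.572, 0.002, 1.499]
wrist_force: [-0.6, -6.1, 3.6]
opening: 35.1
```

```bash
python3 -m creep '[{"hand":35,"delta_pos":[2,1,0],"spin":0}]'; python3 -m creep '[{"hand":35,"delta_pos":[2,1,0],"spin":0}]'; python3 -m creep '[{"hand":35,"delta_pos":[2,1,0],"spin":0}]'
```

```text
time: 26.77
tcp_pos: [497.5, 219.7, 194.4]
orientation: [-1.572, 0.002, 1.499]
wrist_force: [-0.6, -5.6, 3.6]
opening: 35.1
time: 26.85
tcp_pos: [497.6, 221.7, 193.4]
orientation: [-1.572, 0.002, 1.499]
wrist_force: [-0.3, -6.1, 3.7]
opening: 34.6
time: 26.93
tcp_pos: [497.8, 223.7, 192.4]
orientation: [-1.572, 0.002, 1.499]
wrist_force: [-0.7, -5.7, 4.0]
opening: 35.2
```

```bash
python3 -m creep '[{"hand":35,"delta_pos":[2,1,0],"spin":0}]'; python3 -m creep '[{"hand":35,"delta_pos":[2,1,0],"spin":0}]'; python3 -m creep '[{"hand":35,"delta_pos":[2,1,0],"spin":0}]'
```

```text
time: 27.02
tcp_pos: [497.9, 225.8, 191.4]
orientation: [-1.572, 0.002, 1.499]
wrist_force: [-0.3, -5.5, 5.3]
opening: 35.1
time: 27.1
tcp_pos: [498.0, 227.8, 190.4]
orientation: [-1.572, 0.002, 1.499]
wrist_force: [-1.0, -6.1, 4.5]
opening: 35.2
time: 27.18
tcp_pos: [498.2, 229.8, 189.4]
orientation: [-1.572, 0.002, 1.499]
wrist_force: [-1.1, -4.8, 3.2]
opening: 35.3
```

```bash
python3 -m creep '[{"hand":35,"delta_pos":[2,1,0],"spin":0}]'; python3 -m creep '[{"hand":35,"delta_pos":[0,0,0],"spin":0}]';  python3 - <<'E'
from h import *
s=snap("wrist","w26"); st=env.state();print(st["tcp_pos"],st["orientation"],st["wrist_force"])
p=cv2.imread("pics/w26.png")
cv2.imwrite("pics/c26.png",cv2.resize(p[140:320,0:375],None,fx=2.1,fy=2.1,interpolation=cv2.INTER_CUBIC))
a=-0.072; uy=np.array([-np.sin(a),np.cos(a),0]); P=np.array([493.5,171.5,94])
for th in (.55,.6):
    print(th,[np.round(x*2.1,1) for x in proj(s,P+uy*125*np.sin(th-.1)+np.array([0,0,125*np.cos(th-.1)]))])
E
```

```text
time: 27.27
tcp_pos: [498.3, 231.8, 188.3]
orientation: [-1.572, 0.002, 1.499]
wrist_force: [0.2, -4.7, 4.3]
opening: 35.3
time: 27.35
tcp_pos: [498.3, 232.1, 188.2]
orientation: [-1.571, 0.001, 1.5]
wrist_force: [0.2, -3.9, 3.2]
opening: 35.2
[498.26845715 232.16908849 188.16419138] [-1.57126321e+00  1.02874990e-03  1.49973975e+00] [ 0.4150126  -4.94139476  2.4219665 ]
0.55 [np.float64(551.9), np.float64(600.0)]
0.6 [np.float64(577.3), np.float64(593.0)]
```

View pics/c26.png

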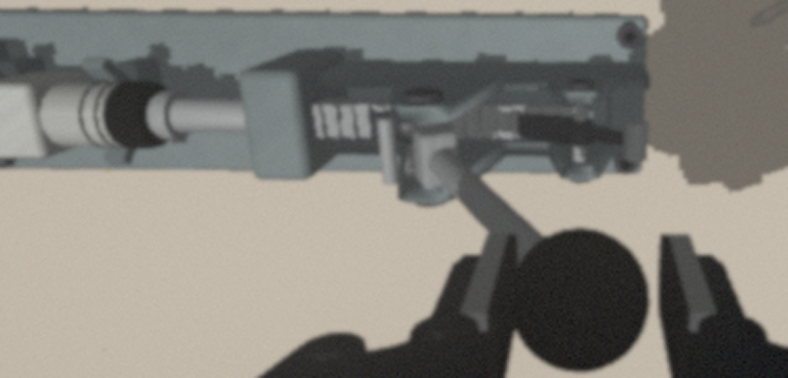

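```bash
python3 -m creep '[{"hand":35,"delta_pos":[-6,-3.5,0],"spin":0},{"hand":35,"delta_pos":[-13,-7.2,0],"spin":0},{"hand":35,"delta_pos":[-20,-10.2,0],"spin":0},{"hand":35,"delta_pos":[-28,-12.8,0],"spin":0},{"hand":35,"delta_pos":[-36,-14.8,0],"spin":0},{"hand":35,"delta_pos":[-44,-16.4,0],"spin":0},{"hand":35,"delta_pos":[-52,-17.2,0],"spin":0},{"hand":35,"delta_pos":[-60,-17.4,0],"spin":0}]';python3 -m creep '[{"hand":35,"delta_pos":[-5,0,0],"spin":0},{"hand":35,"delta_pos":[-11,0.2,0],"spin":0},{"hand":35,"delta_pos":[-11,0.2,0],"spin":0},{"hand":35,"delta_pos":[-11,0.2,0],"spin":0}]'
python3 - <<'E'
from h import *
s=snap("wrist","w27"); st=env.state();print(st["tcp_pos"],st["orientation"],st["wrist_force"])
p=cv2.imread("pics/w27.png")
cv2.imwrite("pics/c27.png",cv2.resize(p[140:320,15:390],None,fx=2.1,fy=2.1,interpolation=cv2.INTER_CUBIC))
E
```

```text
time: 28.07
tcp_pos: [493.9, 171.7, 205.7]
orientation: [-1.571, 0.0, 1.5]
wrist_force: [-0.7, 1.7, 1.4]
opening: 35.4
time: 28.4
tcp_pos: [492.7, 161.0, 204.8]
orientation: [-1.57, 0.001, 1.499]
wrist_force: [-0.8, -0.8, -0.4]
opening: 34.9
[492.79196751 161.26557228 204.83431913] [-1.56993856e+00  8.32411942e-04  1.49941179e+00] [-0.10940165 -0.08351728 -0.55836331]
```

View pics/c27.png

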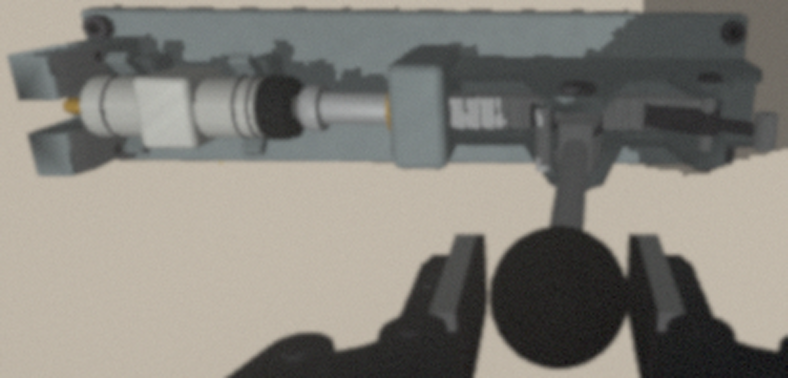

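```bash
python3 -m creep '[{"hand":35,"delta_pos":[5,0,0],"spin":0},{"hand":35,"delta_pos":[10,-0.4,0],"spin":0},{"hand":35,"delta_pos":[15,-0.4,0],"spin":0},{"hand":35,"delta_pos":[19,-0.4,0],"spin":0},{"hand":35,"delta_pos":[23,-0.1,0],"spin":0},{"hand":35,"delta_pos":[26,0.2,0],"spin":0},{"hand":35,"delta_pos":[29,0.6,0],"spin":0}]';python3 -m creep '[{"hand":35,"delta_pos":[1.5,0.3,0],"spin":0},{"hand":35,"delta_pos":[3,0.6,0],"spin":0}]'
```

```text
time: 29.03
tcp_pos: [495.2, 191.0, 204.7]
orientation: [-1.571, 0.0, 1.5]
wrist_force: [-0.9, -1.7, 1.2]
opening: 34.6
time: 29.2
tcp_pos: [495.4, 193.6, 204.1]
orientation: [-1.571, 0.001, 1.5]
wrist_force: [-0.1, -3.8, 1.1]
opening: 35.0
```

```bash
python3 -m creep '[{"hand":35,"delta_pos":[1,0.2,0],"spin":0},{"hand":35,"delta_pos":[2,0.4,0],"spin":0}]';python3 -m creep '[{"hand":35,"delta_pos":[1,0.2,0],"spin":0}]'
```

```text
time: 29.37
tcp_pos: [495.5, 195.1, 203.8]
orientation: [-1.571, 0.001, 1.5]
wrist_force: [-0.2, -4.8, 3.2]
opening: 35.2
time: 29.45
tcp_pos: [495.6, 195.9, 203.7]
orientation: [-1.571, 0.002, 1.499]
wrist_force: [-1.1, -6.9, 4.4]
opening: 35.4
```

```bash
for i in 1; do :; done; python3 -m creep '[{"hand":35,"delta_pos":[0.6,0.2,0],"spin":0}]'; python3 -m creep '[{"hand":35,"delta_pos":[0.6,0.2,0],"spin":0}]'
```

```text
time: 29.53
tcp_pos: [495.7, 196.3, 203.6]
orientation: [-1.571, 0.002, 1.499]
wrist_force: [-0.1, -6.4, 4.9]
opening: 34.9
time: 29.62
tcp_pos: [495.7, 196.8, 203.4]
orientation: [-1.571, 0.002, 1.499]
wrist_force: [-1.0, -7.5, 5.3]
opening: 34.7
```

```bash
python3 -m creep '[{"hand":35,"delta_pos":[0.6,0.2,0],"spin":0}]'; python3 -m creep '[{"hand":35,"delta_pos":[0.6,0.2,0],"spin":0}]'
```

```text
time: 29.7
tcp_pos: [495.8, 197.2, 203.3]
orientation: [-1.572, 0.002, 1.499]
wrist_force: [-1.4, -7.5, 5.8]
opening: 35.1
time: 29.78
tcp_pos: [495.9, 197.6, 203.2]
orientation: [-1.572, 0.003, 1.499]
wrist_force: [-1.9, -7.7, 6.3]
opening: 34.8
```

```bash
python3 -m creep '[{"hand":35,"delta_pos":[0.6,0.1,0],"spin":0}]'; python3 -m creep '[{"hand":35,"delta_pos":[0.6,0.1,0],"spin":0}]'
```

```text
time: 29.87
tcp_pos: [495.9, 198.1, 203.1]
orientation: [-1.572, 0.003, 1.499]
wrist_force: [-1.6, -8.2, 6.6]
opening: 35.4
time: 29.95
tcp_pos: [495.9, 198.5, 203.1]
orientation: [-1.572, 0.003, 1.499]
wrist_force: [-1.6, -8.9, 6.5]
opening: 34.7
```

```bash
python3 -m creep '[{"hand":35,"delta_pos":[0.6,0.1,0],"spin":0}]'; python3 -m creep '[{"hand":35,"delta_pos":[0.6,0.1,0],"spin":0}]'
```

```text
time: 30.03
tcp_pos: [495.9, 199.0, 203.1]
orientation: [-1.572, 0.004, 1.499]
wrist_force: [-1.5, -9.3, 7.4]
opening: 35.0
time: 30.12
tcp_pos: [496.0, 199.5, 203.0]
orientation: [-1.572, 0.004, 1.498]
wrist_force: [-2.1, -10.3, 6.9]
opening: 35.0
```

Run:
```python
from h import *
s=snap("wrist","w28"); st=env.state();print(st["tcp_pos"],st["orientation"],st["wrist_force"])
p=cv2.imread("pics/w28.png")
cv2.imwrite("pics/c28.png",cv2.resize(p[140:320,0:375],None,fx=2.1,fy=2.1,interpolation=cv2.INTER_CUBIC))
```

```text
[496.01361668 199.50013398 202.97673721] [-1.5719016   0.00392275  1.49843176] [-1.71094339 -9.81378569  6.86863269]
```

View pics/c28.png

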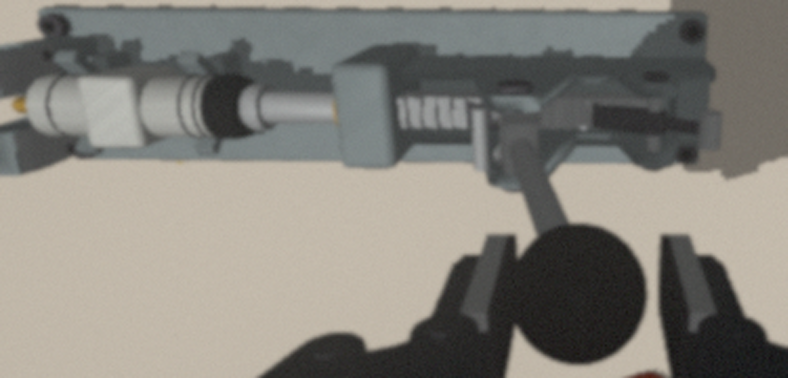

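```bash
python3 -m creep '[{"hand":35,"delta_pos":[0.6,0.1,0],"spin":0}]'; python3 -m creep '[{"hand":35,"delta_pos":[0.6,0.1,0],"spin":0}]'
```

```text
time: 30.25
tcp_pos: [496.0, 199.9, 202.9]
orientation: [-1.572, 0.004, 1.498]
wrist_force: [-3.2, -11.0, 8.1]
opening: 35.0
time: 30.33
tcp_pos: [496.1, 200.4, 202.9]
orientation: [-1.572, 0.004, 1.498]
wrist_force: [-0.9, -10.5, 7.6]
opening: 34.8
```

```bash
python3 -m creep '[{"hand":35,"delta_pos":[0.6,0.1,0],"spin":0}]'
python3 - <<'E'
from h import *
print(env.state()["joint_torque"])
E
```

```text
time: 30.42
tcp_pos: [496.1, 200.8, 202.8]
orientation: [-1.572, 0.005, 1.498]
wrist_force: [-1.8, -11.2, 8.6]
opening: 35.2
[ 5.34177929e+00 -3.94453597e+01  2.83382624e+01 -1.98206864e+00
  3.26463148e+00 -3.07485647e-02]
```

Run:
```python
from h import *
s=snap("wrist","w29"); st=env.state();print(st["tcp_pos"],st["wrist_force"])
p=cv2.imread("pics/w29.png")
cv2.imwrite("pics/c29.png",cv2.resize(p[165:215,0:200],None,fx=4,fy=4,interpolation=cv2.INTER_CUBIC))
cv2.imwrite("pics/c29b.png",cv2.resize(cv2.imread("pics/w28.png")[165:215,0:200],None,fx=4,fy=4,interpolation=cv2.INTER_CUBIC))
a=cv2.imread("pics/w28.png",0).astype(np.float32);b=cv2.imread("pics/w29.png",0).astype(np.float32)
def sh(y0,y1,x0,x1): return cv2.phaseCorrelate(a[y0:y1,x0:x1],b[y0:y1,x0:x1],cv2.createHanningWindow((x1-x0,y1-y0),cv2.CV_32F))
print("press base/fork guide",sh(140,225,150,350)); print("ball+rod",sh(225,320,255,300)); print("cartridge",sh(165,215,10,125)); print("multimeter region",sh(20,130,20,500))
for n,im in(("w28",a),("w29",b)):
    m=((im<60)*255).astype(np.uint8)[235:300,250:312]
    rows=[np.where(m[r]>0)[0] for r in (30,40,50)]
    print(n,[(r.min()+250,r.max()+250) for r in rows])
```

```text
[496.13186649 200.85714358 202.85166078] [ -2.13270283 -11.17585766   8.49877531]
press base/fork guide ((-1.432939077728804, 0.010017495760862971), 0.9706390073564317)
ball+rod ((0.11487406308733839, -0.12319394660713101), 1.0771252186210067)
cartridge ((-1.2597969313281325, -0.011047313842148299), 0.9695707524617513)
multimeter region ((-0.6300313286413655, 0.1419844222486546), 0.983171628051334)
w28 [(np.int64(250), np.int64(303)), (np.int64(250), np.int64(306)), (np.int64(250), np.int64(305))]
w29 [(np.int64(250), np.int64(303)), (np.int64(250), np.int64(306)), (np.int64(250), np.int64(305))]
```

View pics/c29.png

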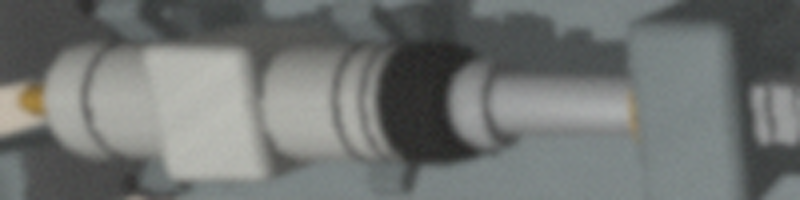

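View pics/c29b.png

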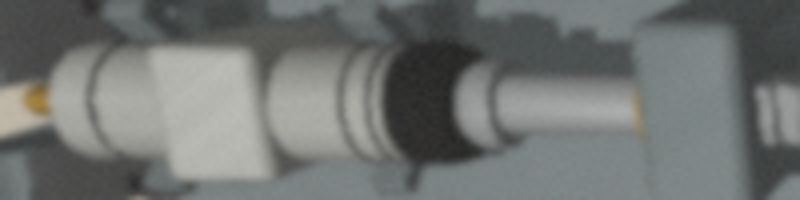

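Run:
```python
from h import *
s=snap("wrist"); 
a=-0.072; uy=np.array([-np.sin(a),np.cos(a),0]); cr=np.array([478.8,-17,50])
def L(u4,v4,z=60): return (onplane(s,u4/4,165+v4/4,z)-cr)@uy
v=100
for n,u,v in [("body left",47,100),("collar L",150,60),("collar R",250,60),("cap front",383,100),("cap front top",400,45),("cap rear top",470,45),("nose ring",487,100),("cap rear bottom",500,150),("guide front",632,60)]: print(n,round(L(u,v),1), round(L(u,v,65),1))
# profile along row
im=cv2.imread("pics/w29.png",0)
print(im[186:194].mean(0)[5:130].astype(int).tolist())
im=cv2.imread("pics/w25.png",0)
print(im[187:195].mean(0)[45:175].astype(int).tolist())
```

```text
body left -41.0 -36.4
collar L -13.4 -9.3
collar R 10.7 14.4
cap front 40.9 44.0
cap front top 47.4 50.5
cap rear top 64.2 67.0
nose ring 66.1 68.8
cap rear bottom 67.3 70.0
guide front 102.5 104.6
[148, 135, 126, 119, 119, 129, 147, 162, 167, 169, 169, 168, 169, 167, 158, 132, 116, 136, 157, 166, 168, 168, 168, 168, 168, 167, 168, 167, 168, 167, 167, 167, 167, 169, 173, 177, 179, 179, 179, 179, 180, 181, 180, 180, 180, 181, 180, 180, 181, 180, 182, 182, 182, 183, 182, 176, 164, 150, 133, 122, 130, 151, 163, 165, 166, 167, 167, 166, 167, 166, 166, 166, 167, 166, 167, 166, 162, 147, 123, 124, 149, 163, 165, 159, 138, 121, 132, 143, 126, 90, 59, 48, 46, 45, 45, 46, 46, 45, 45, 46, 46, 46, 46, 42, 42, 44, 63, 96, 125, 141, 147, 150, 151, 149, 142, 124, 106, 117, 136, 148, 150, 151, 150, 150, 150]
[169, 157, 142, 130, 122, 118, 117, 116, 124, 142, 160, 169, 170, 169, 170, 170, 168, 162, 143, 120, 128, 151, 164, 169, 168, 169, 170, 169, 169, 168, 169, 169, 169, 169, 169, 168, 168, 171, 176, 178, 180, 182, 181, 181, 182, 181, 182, 182, 182, 182, 182, 183, 184, 183, 185, 186, 186, 186, 184, 176, 161, 143, 129, 136, 154, 164, 167, 169, 169, 169, 168, 168, 168, 169, 168, 168, 168, 169, 168, 166, 153, 128, 127, 152, 165, 167, 162, 143, 125, 134, 145, 131, 124, 146, 164, 159, 127, 84, 55, 47, 47, 47, 47, 47, 47, 46, 46, 45, 46, 47, 46, 44, 42, 41, 42, 51, 67, 77, 84, 99, 121, 138, 145, 150, 153, 154, 154, 146, 126, 121]
```

```bash
python3 -m creep '[{"hand":35,"delta_pos":[0.6,0.1,0],"spin":0}]'; python3 -m creep '[{"hand":35,"delta_pos":[0.6,0.1,0],"spin":0}]'; python3 -m creep '[{"hand":35,"delta_pos":[0,0,0],"spin":0}]'
```

```text
time: 30.6
tcp_pos: [496.2, 201.2, 202.8]
orientation: [-1.572, 0.005, 1.498]
wrist_force: [-2.3, -12.1, 9.3]
opening: 35.0
time: 30.68
tcp_pos: [496.2, 201.7, 202.7]
orientation: [-1.572, 0.005, 1.498]
wrist_force: [-2.2, -12.0, 9.1]
opening: 35.1
time: 30.77
tcp_pos: [496.2, 201.7, 202.7]
orientation: [-1.572, 0.005, 1.498]
wrist_force: [-2.3, -12.2, 8.3]
opening: 34.7
```

```bash
python3 -m creep '[{"hand":35,"delta_pos":[0.6,0.1,0],"spin":0}]'; python3 -m creep '[{"hand":35,"delta_pos":[0.6,0.1,0],"spin":0}]'; python3 -m creep '[{"hand":35,"delta_pos":[-1,-0.2,0],"spin":0}]'; python3 -m creep '[{"hand":35,"delta_pos":[-1,-0.2,0],"spin":0}]'; python3 -m creep '[{"hand":35,"delta_pos":[-1,-0.2,0],"spin":0}]'
```

```text
time: 30.85
tcp_pos: [496.3, 202.1, 202.7]
orientation: [-1.572, 0.006, 1.498]
wrist_force: [-2.7, -12.2, 9.6]
opening: 34.8
time: 30.93
tcp_pos: [496.3, 202.6, 202.6]
orientation: [-1.572, 0.006, 1.498]
wrist_force: [-2.4, -14.2, 10.1]
opening: 35.1
time: 31.02
tcp_pos: [496.2, 202.0, 202.7]
orientation: [-1.572, 0.005, 1.498]
wrist_force: [-2.0, -10.9, 9.1]
opening: 35.2
time: 31.1
tcp_pos: [496.1, 201.2, 202.8]
orientation: [-1.572, 0.005, 1.498]
wrist_force: [-1.4, -9.9, 6.5]
opening: 34.8
time: 31.18
tcp_pos: [496.1, 200.5, 202.9]
orientation: [-1.572, 0.004, 1.498]
wrist_force: [-0.3, -9.3, 5.5]
opening: 34.8
```

```bash
python3 -m creep '[{"hand":35,"delta_pos":[-3,-0.6,0],"spin":0},{"hand":35,"delta_pos":[-7,-1.2,0],"spin":0},{"hand":35,"delta_pos":[-13,-1.8,0],"spin":0},{"hand":35,"delta_pos":[-19,-2.2,0],"spin":0},{"hand":35,"delta_pos":[-25,-2.4,0],"spin":0},{"hand":35,"delta_pos":[-31,-2.4,0],"spin":0},{"hand":35,"delta_pos":[-37,-2.2,0],"spin":0},{"hand":35,"delta_pos":[-41,-2,0],"spin":0}]';python3 -m creep '[{"hand":35,"delta_pos":[0,0,0],"spin":0},{"hand":35,"delta_pos":[0,0,0],"spin":0},{"hand":35,"delta_pos":[0,0,0],"spin":0}]'
python3 - <<'E'
from h import *
s=snap("wrist","w30"); st=env.state();print(st["tcp_pos"],st["orientation"],st["wrist_force"])
for n in ("w23","w25","w27","w30"):
    im=cv2.imread(f"pics/{n}.png",0); print(n,im[187:195].mean(0)[110:180].astype(int).tolist(),im[187:195].mean(0)[45:70].astype(int).tolist())
p=cv2.imread("pics/w30.png")
cv2.imwrite("pics/c30.png",cv2.resize(p[140:320,15:390],None,fx=2.1,fy=2.1,interpolation=cv2.INTER_CUBIC))
E
```

```text
time: 31.85
tcp_pos: [493.1, 161.3, 204.2]
orientation: [-1.571, -0.0, 1.5]
wrist_force: [-0.8, 1.4, 1.4]
opening: 34.8
time: 32.1
tcp_pos: [492.9, 161.5, 204.0]
orientation: [-1.57, 0.0, 1.5]
wrist_force: [0.2, -0.0, 0.3]
opening: 34.9
[492.95380129 161.65571817 203.96226024] [-1.57039940e+00  3.66898650e-04  1.50001164e+00] [-0.04115586 -0.32068104 -0.34701557]
w23 [146, 131, 135, 153, 165, 168, 169, 169, 168, 168, 168, 168, 168, 169, 169, 168, 169, 168, 167, 155, 130, 127, 150, 164, 168, 163, 146, 127, 134, 144, 133, 123, 144, 163, 160, 127, 85, 56, 49, 49, 47, 47, 47, 46, 46, 47, 46, 45, 47, 47, 45, 43, 40, 41, 54, 69, 76, 78, 70, 58, 58, 86, 119, 136, 146, 149, 153, 155, 155, 148] [177, 178, 179, 175, 163, 144, 129, 121, 115, 115, 114, 115, 122, 140, 158, 167, 169, 170, 170, 169, 169, 165, 147, 124, 128]
w25 [164, 167, 169, 169, 169, 168, 168, 168, 169, 168, 168, 168, 169, 168, 166, 153, 128, 127, 152, 165, 167, 162, 143, 125, 134, 145, 131, 124, 146, 164, 159, 127, 84, 55, 47, 47, 47, 47, 47, 47, 46, 46, 45, 46, 47, 46, 44, 42, 41, 42, 51, 67, 77, 84, 99, 121, 138, 145, 150, 15
[... 400 characters left out ...]
26, 140, 147, 150, 153, 154, 153, 143, 119, 108, 128, 144, 151, 153, 152, 153, 153, 153, 154, 154, 155, 154, 154] [156, 141, 130, 123, 118, 116, 116, 127, 146, 163, 168, 170, 170, 171, 170, 168, 160, 136, 120, 134, 157, 167, 170, 168, 169]
w30 [169, 168, 169, 168, 169, 168, 168, 169, 167, 167, 166, 167, 158, 138, 123, 141, 160, 167, 168, 157, 133, 123, 142, 143, 113, 73, 51, 48, 46, 46, 47, 48, 46, 46, 47, 46, 46, 45, 43, 41, 41, 46, 56, 70, 87, 108, 129, 141, 148, 151, 153, 155, 153, 143, 117, 109, 130, 146, 151, 153, 154, 154, 154, 153, 154, 155, 155, 155, 155, 155] [134, 125, 121, 119, 117, 120, 136, 156, 167, 170, 169, 170, 170, 170, 167, 155, 127, 122, 145, 163, 169, 170, 169, 170, 168]
```

View pics/c30.png

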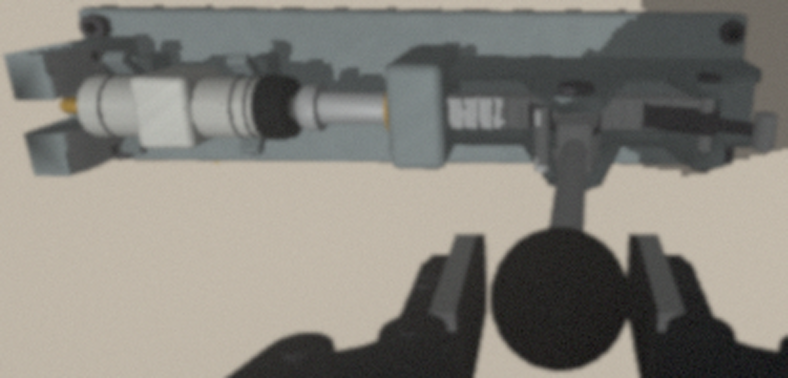

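```bash
python3 -m creep '[{"hand":50,"delta_pos":[1,0,0],"spin":0},{"hand":65,"delta_pos":[2,0,0],"spin":0},{"hand":65,"delta_pos":[2,0,0],"spin":0},{"hand":65,"delta_pos":[2,-25,0],"spin":0},{"hand":65,"delta_pos":[2,-60,0],"spin":0},{"hand":65,"delta_pos":[2,-85,0],"spin":0},{"hand":65,"delta_pos":[2,-90,0],"spin":0},{"hand":65,"delta_pos":[2,-90,0],"spin":0}]'
python3 - <<'E'
from h import *
s=snap("wrist","w31"); st=env.state();print(st["tcp_pos"],st["orientation"],st["wrist_force"])
a=-0.072; uy=np.array([-np.sin(a),np.cos(a),0]); P=np.array([493.5,171.5,94])
for th in (0,.05,.1,.15):
    print(th,[np.round(x,1) for x in proj(s,P+uy*125*np.sin(th-.1)+np.array([0,0,125*np.cos(th-.1)]))])
E
```

```text
time: 32.82
tcp_pos: [494.4, 164.1, 296.3]
orientation: [-1.575, -0.001, 1.5]
wrist_force: [-0.5, 0.5, -0.5]
opening: 64.8
[493.67159876 163.90403548 294.53183865] [-1.57239763e+00 -2.50558258e-04  1.50021078e+00] [-0.06349537 -0.55504185 -0.96472362]
0 [np.float64(271.1), np.float64(215.0)]
0.05 [np.float64(279.3), np.float64(215.2)]
0.1 [np.float64(287.4), np.float64(215.3)]
0.15 [np.float64(295.6), np.float64(215.3)]
```

View pics/w31.png

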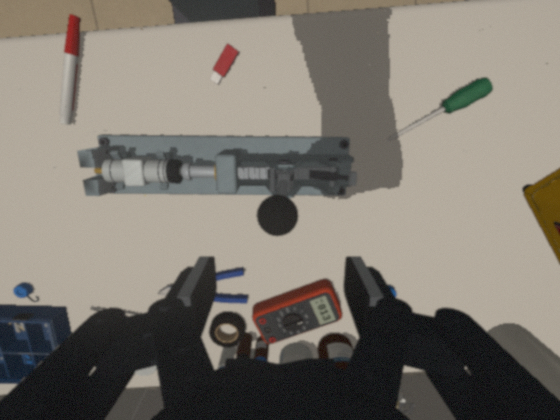

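```bash
python3 -m creep '[{"hand":65,"delta_pos":[-40,0,-10],"spin":0},{"hand":65,"delta_pos":[-80,0,-20],"spin":0},{"hand":65,"delta_pos":[-118,10,-32],"spin":0},{"hand":65,"delta_pos":[-135,45,-40],"spin":0},{"hand":65,"delta_pos":[-135,85,-40],"spin":0},{"hand":65,"delta_pos":[-135,125,-40],"spin":0},{"hand":65,"delta_pos":[-135,150,-40],"spin":0},{"hand":65,"delta_pos":[-135,150,-40],"spin":0}]';python3 -m creep '[{"hand":65,"delta_pos":[0,0,0],"spin":0},{"hand":65,"delta_pos":[0,0,0],"spin":0},{"hand":65,"delta_pos":[0,0,0],"spin":0}]'
python3 - <<'E'
from h import *
s=snap("wrist","w32"); st=env.state();print(st["tcp_pos"],st["orientation"],st["wrist_force"])
E
```

```text
time: 33.53
tcp_pos: [517.7, 26.5, 136.5]
orientation: [-1.557, -0.0, 1.499]
wrist_force: [-0.2, 0.2, 0.1]
opening: 64.5
time: 33.78
tcp_pos: [525.0, 26.2, 146.1]
orientation: [-1.574, 0.0, 1.5]
wrist_force: [-0.5, 0.5, -0.5]
opening: 65.1
[525.13090475  26.2351914  146.29375585] [-1.57470494e+00  2.44462245e-04  1.50037450e+00] [ 0.73434341 -1.20111672 -0.13134011]
```

View pics/w32.png

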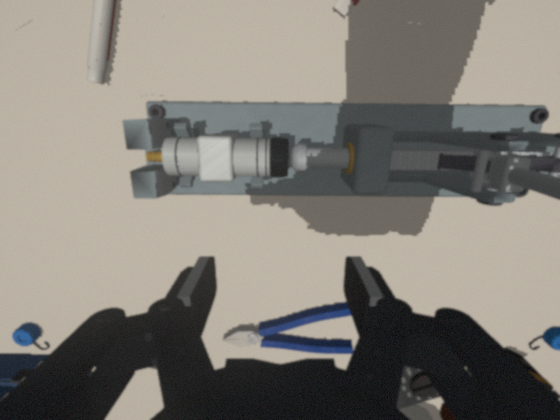

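Run:
```python
from h import *
s=snap("wrist","w33")
p=cv2.imread("pics/w33.png")
cv2.imwrite("pics/c33.png",cv2.resize(p[120:205,125:365],None,fx=3.3,fy=3.3,interpolation=cv2.INTER_CUBIC))
g=cv2.cvtColor(p,cv2.COLOR_BGR2GRAY); pr=g[152:160].mean(0)
print([(i,int(pr[i])) for i in list(range(155,185))+list(range(195,240))+list(range(250,310))])
```

```text
[(155, 111), (156, 111), (157, 115), (158, 117), (159, 118), (160, 124), (161, 140), (162, 160), (163, 170), (164, 174), (165, 175), (166, 175), (167, 175), (168, 175), (169, 176), (170, 175), (171, 175), (172, 173), (173, 165), (174, 140), (175, 117), (176, 128), (177, 156), (178, 171), (179, 175), (180, 175), (181, 175), (182, 175), (183, 174), (184, 175), (195, 174), (196, 172), (197, 170), (198, 167), (199, 170), (200, 181), (201, 188), (202, 192), (203, 192), (204, 192), (205, 193), (206, 193), (207, 194), (208, 193), (209, 193), (210, 192), (211, 192), (212, 191), (213, 191), (214, 192), (215, 191), (216, 192), (217, 192), (218, 192), (219, 193), (220, 194), (221, 194), (222, 195), (223, 195), (224, 195), (225, 194), (226, 194), (227, 194), (228, 190), (229, 178), (230, 162), (231, 144), (232, 141), (233, 156), (234, 169), (235, 171), (236, 171), (237, 171), (238, 172), (239, 171), (250, 169), (251, 168), (252, 169), (253, 169), (254, 167), (255, 151), (256, 122), (257, 119), (258, 148), (259, 166), (260, 170), (261, 170), (262, 170), (263, 169), (264, 156), (265, 131), (266, 132), (267, 149), (268, 147), (269, 115), (270, 76), (271, 52), (272, 48), (273, 45), (274, 46), (275, 46), (276, 47), (277, 46), (278, 46), (279, 45), (280, 43), (281, 45), (282, 44), (283, 44), (284, 44), (285, 43), (286, 43), (287, 47), (288, 57), (289, 70), (290, 79), (291, 93), (292, 108), (293, 120), (294, 131), (295, 137), (296, 143), (297, 147), (298, 152), (299, 153), (300, 154), (301, 155), (302, 156), (303, 155), (304, 154), (305, 147), (306, 137), (307, 136), (308, 141), (309, 135)]
```

View pics/c33.png

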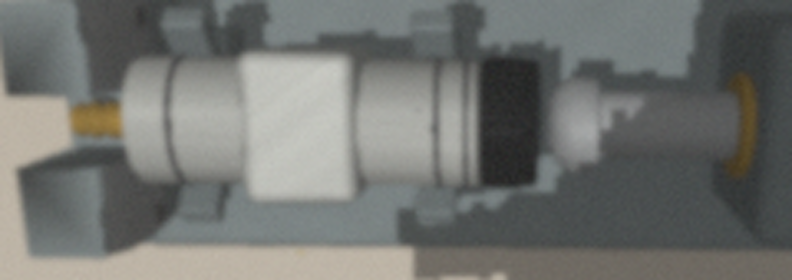

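Run:
```python
from h import *
s=snap("scene","s34"); st=env.state(); print(st["time"],st["wrist_force"],st["dq"].round(3)); print(env.job_done())
```

```text
33.9333 [ 0.07398815 -0.10335109  0.4662328 ] [-0.001  0.002 -0.009 -0.004  0.     0.002]
the job is handed in; nothing more can be done
None
```

View pics/s34.png

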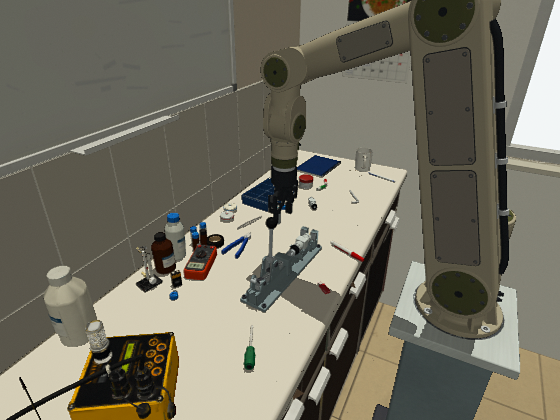

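I laid the larger cartridge in the saddles with its barb in the fork and its cap facing the ram. I pumped the handle four full strokes plus one partial stroke until it came up solid, then swung the handle back and let go. The job was handed in at 33.9 s, and no verdict was reported.

- **Handle grip:** Squeezing the knob across its x sides slipped twice, so those first two pulls took no tooth. I turned the gripper a quarter turn and held the knob loosely between the fingers (35 mm opening), fore and aft. After that every stroke worked.
- **Solid stop:** The knob took about 7 to 8 N while the cap slid. On the fifth stroke the force climbed to 14 N along y (about 16 N along the swing) and I stopped there, against the 25 N crush limit. The rise was gradual and springy, not a sudden dead stop.
- **Cap home:** The body measured 79 mm up to the cap (80 mm expected when home), and the cap did not move during the fifth stroke. From pictures taken before and after pressing, the cap travelled about 4.6 to 5.1 mm. That is at or slightly below the stated 5 to 7 mm, so home is likely but not measured to 0.6 mm.
- **End state:** The handle rests at about 0.04 rad and the barb is in the fork. The robot touches nothing. Nothing on the worktop looks disturbed in the last picture, though I did not measure the bystanders' positions.

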